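Third hand at the screwing jig: empty the wall pocket and hold it against the sprung fence

ROBOT

A 7-joint arm with a two-finger parallel gripper is mounted at the origin on the work surface; the furniture and walls round the work are solid. World frame = base frame: x ahead of the robot, y to its left, z up, the work surface at z = 0. Lengths are in mm, angles in rad, forces in N, time in s.
With the tool pointing down it reaches from about 350 to 900 mm from the base axis. Payload 7.2 kg.
Tool frame: the origin (TCP) lies at the very end of the fingers, on their centre line; the grasp point (between the pads) lies 19 mm behind it (env.tcp_to_grasp is the distance from the TCP to the grasp point, in mm); z points along the fingers, y is the line along which they close (so a half turn about z gives the same grasp; the last joint's range is limited). The gripper opens to 88 mm and grips with 3 to 60 N. Pads are 20 mm wide; open, the fingers measure 115 mm over their backs; the gripper's body (75 mm by 178 mm) begins 61 mm behind the grasp point.
Start: joints at [-1.23, 0.411, -0.013, 1.596, 0.006, 1.134, -0.082], TCP at [248.452, 573.498, 222.653] pointing down, gripper open.
Joint ranges: [-2.95, 2.95], [-0.29, 1.99], [-1.47, 1.44], [0.14, 2.54], [-1.03, 4.17], [0.13, 1.85], [-2.86, 2.86]. Speed limits (rad/s): [2.39, 2.39, 3.01, 3.01, 3.14, 3.14, 3.14].

INTERFACE

Orientations are given as a unit quaternion [w, x, y, z].
In Python, from workcell import env, eyes, job gives the robot as it stands (env), with the cameras (eyes) and the job (job).
- The arm moves only by the shell command python3 jog.py 'ROWS' [FORCE]. ROWS is a JSON list of rows, 1 to 12 of them, each of 7 numbers: the opening from 0.0 (shut) to 1.0 (fully open), then dx, dy, dz in mm, then a rotation vector rx, ry, rz in rad; each row shifts and turns the commanded pose from where the row before left it, along the tool's axes as they then stand; what a row does not reach is not made up. A row lasts 1/8 s, in which the tool goes at most 62.5 mm and 0.188 rad, less where a joint would pass 70% of its speed; a pose out of reach is approached as far as the arm can. The fingers move at their own pace and stop on an object; FORCE is the grip in N (left out, the last holds). Time passes only in rows, so rows that do not move let the fingers close. It prints the time, the measured TCP pose, the force, the opening and the grip force at its end.
- env.sense(): the state, without advancing time (a new reading comes with each control period).
- eyes.capture(name): name is "side" or "top" or "wrist"; returns the picture (400x640x3 uint8, blue, green, red); there is no depth.
- eyes.calibration(name): a dict with "fx", "fy", "cx", "cy" (pixels), "distortion" ([k1, k2, p1, p2, k3] as OpenCV has them; the pictures are not rectified), "extrinsics" (4x4, takes a point from world to camera coordinates). Camera axes: x right, y up, looking along -z (the intrinsics and any distortion apply to the point x, -y, -z); pixel columns grow to the right and rows downward; lengths in mm; the calibration is good to about 2 mm. A picture is of the moment at which its call begins: read the wrist's pose just before it. calibration takes no time and is no camera call; for the wrist camera it gives the pose at the moment of the call.
- job.hand_in(): hands the job in; it is judged then, once.
The state is a dict: "time_s": time; "joints": joint angles; "dq": joint speeds; "joint_torque": joint torques, N m; "tcp_pos": TCP position; "orientation": TCP orientation; "wrist_force": force on the tool from outside, world axes, zero at the start; "torque": the same for the moment, N m; "finger_gap": opening from 0.0 (shut) to 1.0 (fully open); "gripper_force": force on a finger pad.
Only numpy, scipy, OpenCV 4.12 (cv2) and the standard library are available. Lean on these libraries where they do the work, as an engineer would, in place of code of your own. Each camera call takes 0.05 s, during which the arm holds its last target. There are 200 camera calls.

TASK

Tip the three dark packing plugs out of the cream wall pocket into the wooden tray, so that a colleague can reach its back wall from inside with a screwdriver. Then stand the pocket upright on the screwing jig, between the two side guides with its flat back to the hanging rail, and press it back against the sprung fence, gently, until the red pointer stands in the green band, never on into the fence's end stop. Finish while still gripping the pocket and keeping up that steady push (the colleague drives the screws next, so do not let go or back off), and leave the screw tub, the sanding block and the marker pen where they are.

Things in the scene. Friction and masses are not known exactly. Their poses are not given: they have to be found in the camera images.
- pocket: Cream wooden wall pocket, 110 wide (y), about 140 deep (x), 172 high, 0.3 kg. Origin: bottom edge of its flat back face, middle. Back board 12 thick, x -12 to 0, faces +x. Tray-like pocket before it (-x), open on top, rim 90 high: floor 10 thick, 52 deep; sloped front flares 36 deg outward, its lip 142 before the back face.
- pocket_tab (a point): Grip point: middle of the pocket's hanging tab, which stands up from the back board above the pocket: 60 wide (y), 12 thick (x, pinch it across this), 128 to 172 above the pocket's underside; this point is 153 above it, 6 before the back face. Grip firmly: swung fast, the pocket can turn in the fingers. Axes as the pocket's.
- plug_0: Dark wooden packing plug, cylinder 22 diameter, 22 high, standing at the start on the pocket's floor. Origin: centre of its lower end face. The wood is slippery: the plugs slide out over the pocket's sloped front once it is tipped some 90 degrees or more toward that side.
- plug_1: Dark wooden packing plug like plug_0.
- plug_2: Dark wooden packing plug like plug_0.
- tray: Shallow wooden tray for the plugs, 150 (x) by 200 (y), 42 high, walls 8 thick, floor 6 thick; inside 134 by 184. It does not move. Origin: centre of its underside.
- jig: Screwing jig, fixed: plywood base 220 (x) by 190 (y), 18 thick; two side guides along x, 117 apart (x -105 to 5), 26 above the base; sprung fence toward +x, then a back block to x 104; highest parts 100 above the bench. A lever clamp about 200 high stands on the robot's side of the jig. Origin: centre of its underside; +x: pressing direction.
- jig_floor (a point): Point on top of the jig's base, 18 above the bench, on the middle line between the guides, right below the face of the rail when the fence is at rest (fixed to the jig, 10 toward +x from its origin). Axes as the jig's.
- rail_face (a point): The same point but travelling with the fence: below the middle of the rail's front face (the face looks to the jig's -x). Axes as the jig's.
- fence: Sprung fence of the jig (aluminium plate 124 wide, up to 100 above the bench) with the light wooden hanging rail on its face: rail 106 wide, 22 to 82 above the bench; the pocket's back is pressed against it. Origin: on the bench level below its front face.
- fence_slide (a joint): How far the sprung fence is pushed back along the jig's +x, in m: 0 at rest, end stop at 0.016. Springs: 3.6 N preload plus 0.9 N per mm. A red pointer on the fence runs over a scale on the jig's -y side: white below 5 mm, green 5 to 11 mm, red beyond.
- screw_tub: Bystander: white tub with blue lid, 61 diameter, 54 high. Origin: centre of its underside.
- sanding_block: Bystander: cork sanding block, 63 by 106 by 35 high. Origin: centre of its underside.
- marker: Bystander: red and white marker pen lying down, 135 long, 17 thick. Origin: middle, underside.
- glass (a point): Point on the upright glass partition that closes the back of the bench. It is solid from the window ledge (60 high, its front edge 32 before the glass) to far above the arm, and runs slantwise: level direction (0.26, 0.97) in x, y through this point, so keep the hand and wrist on the robot's side of it.

How it is judged (in metres and radians):
On the way, in this order (a step that is already met when the one before it is completed fails the run):
1. the pocket is held tipped well over (more than 50 degrees), clear of the bench (angle between pocket's own z axis and vertical above 0.87 rad and contact force between the fingers and pocket above 1 N and height (world z) of pocket above 0.06 m), for 0.2 s.
2. all three plugs lie in the tray and the pocket is upright again (within 11 degrees) (x of plug_0 in the frame of tray between -0.075 and 0.075 m and y of plug_0 in the frame of tray between -0.1 and 0.1 m and z of each of plug_0, plug_1, plug_2 in the frame of tray below 0.042 m and x of plug_1 in the frame of tray between -0.075 and 0.075 m and y of plug_1 in the frame of tray between -0.1 and 0.1 m and x of plug_2 in the frame of tray between -0.075 and 0.075 m and y of plug_2 in the frame of tray between -0.1 and 0.1 m and angle between pocket's own z axis and vertical below 0.2 rad), for 0.2 s.
At the end, for the whole second after the job is handed in: All plugs lie in the tray; the gripped pocket is upright (4.5 deg) and at rest on the jig base (6 mm), between the guides, square (4 deg), back on the rail; the fence is pushed in 5 to 11 mm, 5 to 18 N on the rail (x of plug_0 in the frame of tray between -0.075 and 0.075 m and y of plug_0 in the frame of tray between -0.1 and 0.1 m and z of each of plug_0, plug_1, plug_2 in the frame of tray below 0.042 m and x of plug_1 in the frame of tray between -0.075 and 0.075 m and y of plug_1 in the frame of tray between -0.1 and 0.1 m and x of plug_2 in the frame of tray between -0.075 and 0.075 m and y of plug_2 in the frame of tray between -0.1 and 0.1 m and angle between pocket's own z axis and vertical below 0.08 rad and angle between the x axis of pocket and the x axis of jig, either way round below 0.07 rad and y of pocket in the frame of jig_floor between -0.008 and 0.008 m and z of pocket in the frame of jig_floor between -0.004 and 0.006 m and x of pocket in the frame of rail_face between -0.006 and 0.004 m and value of joint fence_slide between 0.005 and 0.011 m and contact force between pocket and fence between 5 and 18 N and contact force between the fingers and pocket above 3 N and linear speed of pocket below 0.01 m/s); the arm keeps its last pose, push and grip.
It fails at once if the fence is driven into its end stop (pushed back more than 15 mm) or pressed with more than 25 N (value of joint fence_slide above 0.015 m or contact force between pocket and fence above 25 N).
It fails at once if a bystander (screw tub, sanding block, marker pen) is moved more than 20 mm (distance of any of screw_tub, sanding_block, marker from where it was at the start of the episode above 0.02 m).
It also fails if it takes over 58 s, if anything falls off the work surface, if the arm or the gripper's body presses on something with over 40 N, if the wrist force passes 120 N, or if a joint passes its speed limit or range.

## Working session

There is one attempt and no reset: what is moved stays moved. The work goes in short steps, Python scripts to look and compute and a shell command to move; the robot and the scene stay as the last step left them, time stands still between calls to the robot, and variables do not carry over. Pictures are saved under pics/ and viewed, at most 10 in all, crops included, and the job is handed in when it is done.

```bash
ls; mkdir -p pics; python3 - <<'E'
from workcell import env, eyes, job
import cv2
print(env.sense())
for n in("side","top","wrist"):
    c=eyes.calibration(n); print(n,c)
    cv2.imwrite(f"pics/{n}0.png",eyes.capture(n))
E
```

```text
jog.py
pics
workcell.py
{'time_s': 0.0, 'joints': array([-1.23020711,  0.41188979, -0.01270942,  1.59702679,  0.00559815,
        1.13433069, -0.08223764]), 'dq': array([-1.60203431e-03,  1.44834347e-03, -1.47949952e-03, -6.35879470e-04,
       -4.09271285e-05,  3.63793343e-04, -1.67745095e-03]), 'joint_torque': array([-1.94727136e-06, -5.87934959e+01,  6.41688779e-01, -2.91065007e+01,
       -5.38208010e-02,  1.85397867e-02,  1.62956762e-04]), 'tcp_pos': array([248.27377086, 573.01560267, 221.82247169]), 'orientation': array([-1.07829282e-04,  2.02982300e-01,  9.79182072e-01, -8.02302720e-04]), 'wrist_force': array([ 0.69675029,  0.5431203 , -0.59080978]), 'torque': array([-0.04560234, -0.03418839, -0.03659568]), 'gripper_force': 0.0, 'finger_gap': 1.0018394538736026}
side {'fx': 517.0956715901054, 'fy': 517.0956715901054, 'cx': 318.3310596030522, 'cy': 190.92087617928118, 'distortion': array([-0.13258036,  0.        ,  0.        ,  0.        ,  0.        ]), 'extrinsics': array([[ 8.63631105e-01, -5.03874433e-01, -1.58704049e-02,
        -3.99400995e+02],
       [ 2.03230515e-01,  
[... 625 characters left out ...]
02, -2.69286848e-02,  9.98734862e-01,
        -1.04679596e+03],
       [ 0.00000000e+00,  0.00000000e+00,  0.00000000e+00,
         1.00000000e+00]])}
wrist {'fx': 314.084636992602, 'fy': 314.084636992602, 'cx': 320.4747327131079, 'cy': 201.19556229050988, 'distortion': array([-0.02412891,  0.        ,  0.        ,  0.        ,  0.        ]), 'extrinsics': array([[ 3.97724701e-01,  9.17503637e-01, -1.46231795e-03,
        -6.24953206e+02],
       [-8.82645345e-01,  3.82178008e-01, -2.73636924e-01,
         3.37784230e+01],
       [-2.50504007e-01,  1.10122872e-01,  9.61831948e-01,
        -3.90315218e+02],
       [ 0.00000000e+00,  0.00000000e+00,  0.00000000e+00,
         1.00000000e+00]])}
```

View pics/side0.png

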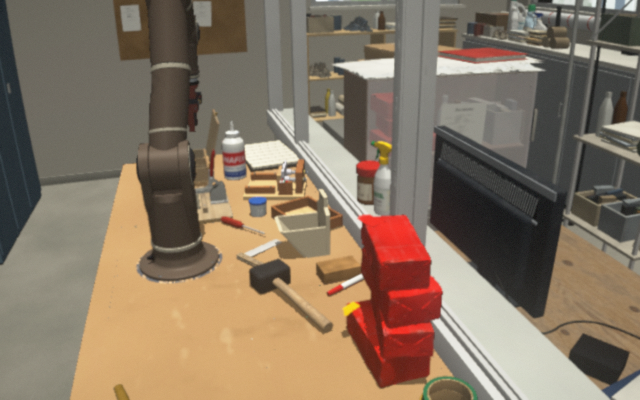

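View pics/top0.png

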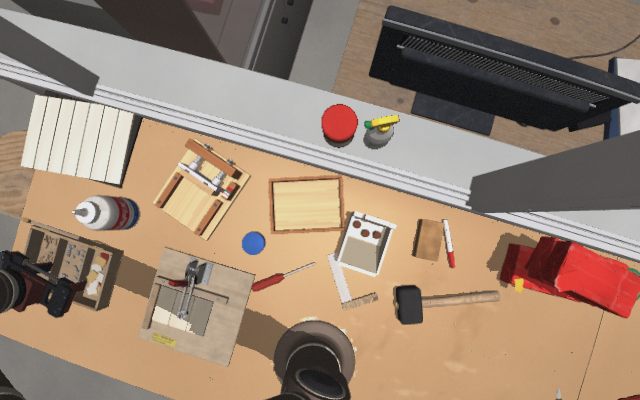

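```bash
cat > h.py <<'E'
import numpy as np, cv2
from workcell import env, eyes, job
def KD(c): return np.array([[c['fx'],0,c['cx']],[0,c['fy'],c['cy']],[0,0,1.]]),np.array(c['distortion'])
F=np.diag([1.,-1,-1])
def ray(c,px):
    K,D=KD(c); p=cv2.undistortPoints(np.array(px,float).reshape(-1,1,2),K,D).reshape(-1,2)
    E=c['extrinsics']; R=F@E[:3,:3]; t=F@E[:3,3]
    return -R.T@t,(np.c_[p,np.ones(len(p))]@R)
def atz(c,px,z):
    o,d=ray(c,px); return o+d*((z-o[2])/d[:,2])[:,None]
def proj(c,P):
    K,D=KD(c);E=c['extrinsics'];R=F@E[:3,:3];t=F@E[:3,3]
    return cv2.projectPoints(np.array(P,float).reshape(-1,1,3),cv2.Rodrigues(R)[0],t,K,D)[0].reshape(-1,2)
def tri(views):  # [(c,px)..] single point each
    A=np.zeros((3,3));b=np.zeros(3)
    for c,px in views:
        o,d=ray(c,[px]);d=d[0]/np.linalg.norm(d[0]);M=np.eye(3)-np.outer(d,d);A+=M;b+=M@o
    return np.linalg.solve(A,b)
E
python3 - <<'E'
import cv2
i=cv2.imread("pics/top0.png")
cv2.imwrite("pics/topc.png",cv2.resize(i[115:285,140:400],(780,510),interpolation=cv2.INTER_CUBIC))
j=cv2.imread("pics/side0.png")
cv2.imwrite("pics/sidec.png",cv2.resize(j[120:300,180:380],(660,594),interpolation=cv2.INTER_CUBIC))
E
```

```text
(no output)
```

View pics/topc.png

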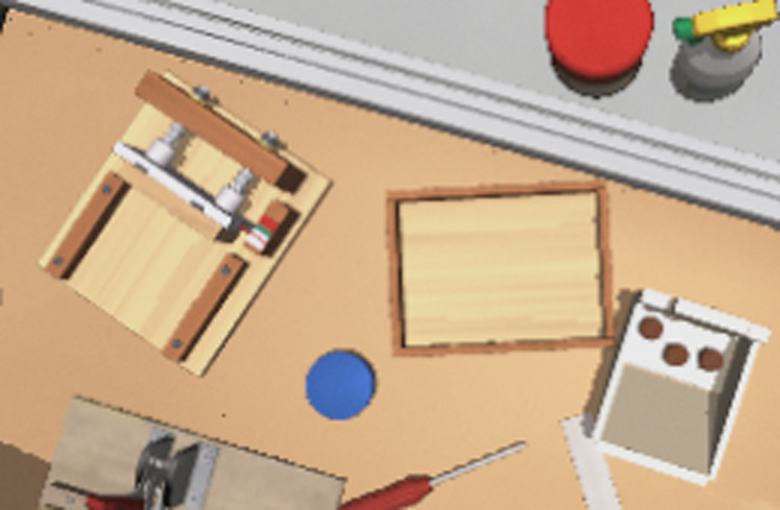

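View pics/sidec.png

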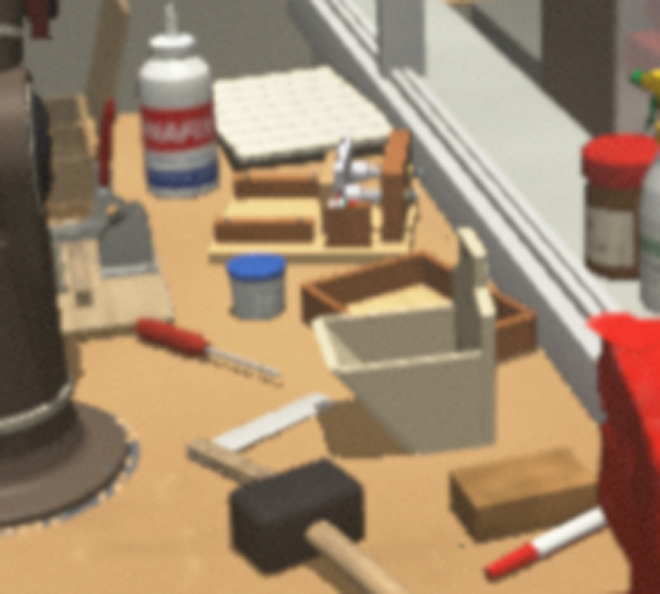

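```bash
python3 - <<'E'
from h import *
from scipy.optimize import least_squares
T=eyes.calibration("top");S=eyes.calibration("side")
t=lambda u,v:(140+u/3,115+v/3); s=lambda u,v:(180+u/3.3,120+v/3.3)
def fit(obs,x0):
    def tf(p,P): 
        c,s_=np.cos(p[2]),np.sin(p[2]); P=np.array(P,float); return np.array([p[0]+c*P[0]-s_*P[1],p[1]+s_*P[0]+c*P[1],P[2]+(p[3] if len(p)>3 else 0)])
    f=lambda p:np.concatenate([proj(c,tf(p,P))[0]-np.array(px) for c,px,P in obs])
    r=least_squares(f,x0,x_scale=[1,1,.01,1][:len(x0)]);print(r.x.round(3));print(r.fun.reshape(-1,2).round(1).tolist())
print("pocket");fit([(T,t(592,437),(-142,55,90)),(T,t(710,482),(-142,-55,90)),(S,s(493,445),(0,-55,0)),(S,s(338,375),(-142,-55,90)),(S,s(315,322),(-142,55,90)),(S,s(493,300),(0,-55,128))],[560,-60,-.3,0])
print("jig");fit([(T,t(200,376),(-110,-95,18)),(T,t(40,263),(-110,95,18)),(T,t(332,182),(110,-95,18)),(S,s(210,254),(-110,-95,18)),(S,s(408,248),(110,-95,18))],[500,300,-.5,0])
print("tray");fit([(T,t(400,355),(-75,100,42)),(T,t(613,341),(-75,-100,42)),(T,t(388,191),(75,100,42)),(T,t(606,181),(75,-100,42))],[500,50,0.,0])
print(atz(T,[t(340,380)],54),'tub')
print(atz(T,[t(60,6),t(780,228)],60),'ledge-ish', atz(T,[t(780,180)],60))
print('clamp top',atz(T,[t(160,440),t(150,500)],150), atz(T,[t(75,398),t(345,480)],18))
print('block/marker',atz(T,[(428,240)],35),atz(T,[(445,222),(453,264)],10))
E
python3 jog.py '[[1,0,0,-40,0,0,0],[1,-32,-16.5,-30,0,0,0],[1,-32,-16.5,-30,0,0,0],[1,-32,-16.5,-25,0,0,0],[1,-32,-16.5,-25,0,0,0],[1,-32,-16.5,-25,0,0,0],[1,-32,-16.5,-25,0,0,0],[1,-32,-16.5,0,0,0,0],[1,-32,-16.5,0,0,0,0],[1,0,0,0,0,0,0]]' 30
cat > look.py <<'E'
from h import *
import sys,pickle,json
s=env.sense(); c=eyes.calibration("wrist"); i=eyes.capture("wrist")
n=sys.argv[1]; cv2.imwrite(f"pics/{n}.png",i); pickle.dump((s,c),open(f"{n}.pkl","wb"))
print(s['joints'].round(4).tolist(),s['tcp_pos'].round(1),s['orientation'].round(4),s['wrist_force'].round(1), s['time_s'])
E
python3 look.py w1
```

```text
time_s: 1.4
tcp_pos: [432.9, 347.8, 422.7]
orientation: [0.0, 0.206, 0.979, -0.0]
wrist_force: [-0.1, -0.2, -0.3]
finger_gap: 1.0
gripper_force: 0.0
[-0.8806, 0.1873, 0.1426, 1.445, -0.0254, 1.5112, 0.4177] [432.9 347.8 422.7] [ 5.000e-04  2.056e-01  9.786e-01 -3.000e-04] [-0.1 -0.2 -0.3] 1.4
```

View pics/w1.png

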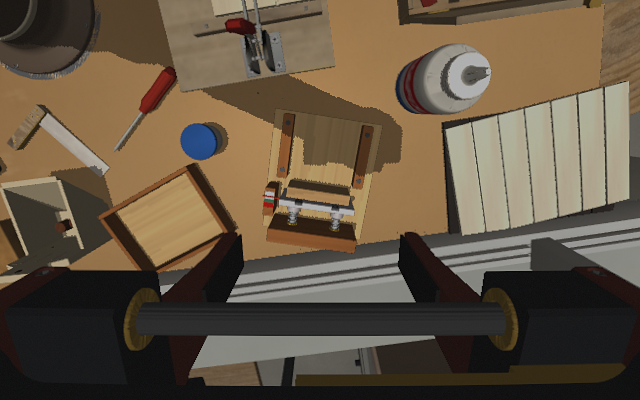

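```bash
python3 - <<'E'
from h import *
import pickle
s,c=pickle.load(open('w1.pkl','rb'))
p=(469.2,327.6,-.564)
def tf(p,P):
    P=np.array(P,float);C,S=np.cos(p[2]),np.sin(p[2]);return np.c_[p[0]+C*P[:,0]-S*P[:,1],p[1]+S*P[:,0]+C*P[:,1],P[:,2]]
sets=[("base",[(-110,-95,18),(-110,95,18),(110,95,18),(110,-95,18)]),("gL",[(-105,-58.5,44),(5,-58.5,44)]),("gR",[(-105,58.5,44),(5,58.5,44)]),("rail",[(10,-53,82),(10,53,82)]),("fence",[(10+0,-62,100),(10,62,100)])]
i=cv2.imread('pics/w1.png'); k=4;x0,y0=225,95
j=cv2.resize(i[95:260,225:410],None,fx=k,fy=k,interpolation=cv2.INTER_CUBIC)
for n,P in sets:
    q=proj(c,tf(p,P));print(n,q.round(1).tolist())
    for a in q: cv2.circle(j,tuple(int(v) for v in (a-[x0,y0]+.5)*k),3,(255,0,255),1)
cv2.imwrite('pics/w1c.png',j[:600])
print(-F.dot(c['extrinsics'][:3,:3]).T@(F@c['extrinsics'][:3,3]))
E
```

```text
base [[273.2, 107.5], [380.8, 124.2], [358.1, 239.3], [260.7, 225.5]]
gL [[292.4, 113.7], [284.5, 178.0]]
gR [[361.7, 124.5], [350.3, 187.7]]
rail [[285.0, 186.1], [348.6, 195.4]]
fence [[278.1, 187.9], [355.1, 199.1]]
[365.14202996 378.48631483 584.48309236]
```

View pics/w1c.png

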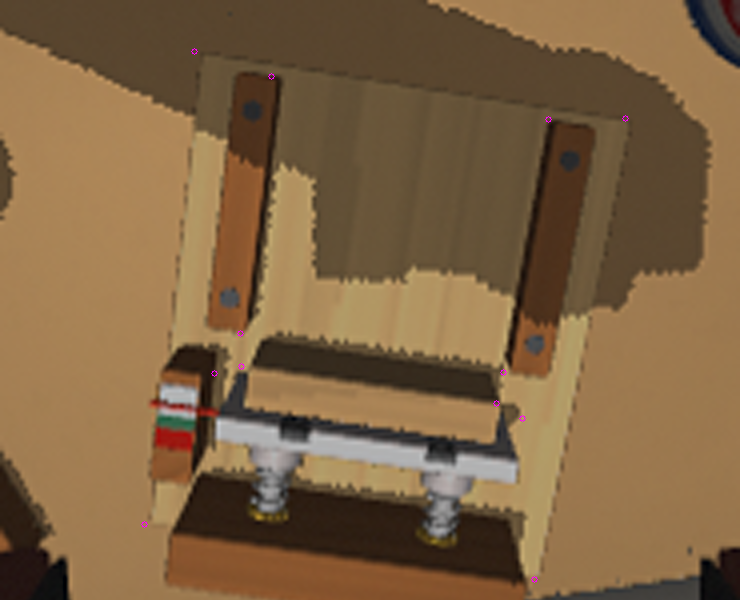

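```bash
cat > fit.py <<'E'
from h import *
from scipy.optimize import least_squares
def tf(p,P):
    P=np.atleast_2d(np.array(P,float));C,S=np.cos(p[2]),np.sin(p[2]);return np.c_[p[0]+C*P[:,0]-S*P[:,1],p[1]+S*P[:,0]+C*P[:,1],P[:,2]+(p[3] if len(p)>3 else 0)]
def fit(obs,x0):
    f=lambda p:np.concatenate([proj(c,tf(p,P))[0]-np.array(px) for c,px,P in obs])
    r=least_squares(f,x0,x_scale=[1,1,.01,1][:len(x0)],loss='soft_l1');print(r.x.round(4).tolist());print(f(r.x).reshape(-1,2).round(1).tolist());return r.x
E
python3 - <<'E'
from fit import *
import pickle
s,c=pickle.load(open('w1.pkl','rb'))
w=lambda u,v:(225+u/4-.375,95+v/4-.375)
O=[(c,w(200,55),(-110,-95,18)),(c,w(626,120),(-110,95,18)),(c,w(281,77),(-105,-58.5,44)),(c,w(246,329),(5,-58.5,44)),(c,w(551,122),(-105,58.5,44)),(c,w(512,374),(5,58.5,44)),(c,w(250,370),(10,-53,82)),(c,w(500,405),(10,53,82))]
fit(O,[469,327,-.56]);fit(O,[469,327,-.56,0])
T=eyes.calibration("top");t=lambda u,v:(140+u/3,115+v/3)
t=lambda u,v:(140+u/3,115+v/3)
A=[(T,t(400,355),(-75,100,42)),(T,t(613,341),(-75,-100,42)),(T,t(388,191),(75,100,42)),(T,t(606,181),(75,-100,42))]
B=[(c,(163,272),(75,100,42)),(c,(99,215),(75,-100,42)),(c,(190,165),(-75,-100,42)),(c,(241,230),(-75,100,42))]
fit(A,[434,30,.05]);fit(B[1:3],[434,30,.05])
E
```

```text
[471.0276, 329.7371, -0.5619]
[[-0.0, -0.3], [1.1, -0.0], [-1.0, 0.4], [-0.0, 1.6], [0.8, -0.2], [-0.8, -0.1], [-0.5, -0.5], [0.6, -0.0]]
[471.3631, 329.504, -0.5623, -3.8072]
[[0.3, -0.1], [0.6, 0.1], [-0.8, 0.6], [0.2, 1.4], [0.5, -0.1], [-1.1, -0.4], [-0.3, -0.8], [0.3, -0.4]]
[433.6413, 28.7066, 0.0837]
[[-1.7, 0.5], [1.6, 0.9], [-0.6, -0.3], [0.6, -1.5]]
[467.4673, 74.1741, -1.3739]
[[27.4, -2.1], [-2.8, 1.2]]
```

```bash
python3 jog.py '[[1,-16.7,-46.2,12.3,0,0,0],[1,-16.7,-46.2,12.3,0,0,0],[1,-16.7,-46.2,12.3,0,0,0],[1,-16.7,-46.2,12.3,0,0,0],[1,-16.7,-46.2,12.3,0,0,0],[1,-16.7,-46.2,12.3,0,0,0],[1,-16.7,-46.2,12.3,0,0,0],[1,-16.7,-46.2,12.3,0,0,0],[1,-16.7,-46.2,12.3,0,0,0],[1,-16.7,-46.2,12.3,0,0,0]]' && python3 look.py w2 && python3 jog.py '[[1,0,0,0,0,0,0.18],[1,0,0,0,0,0,0.18],[1,0,0,0,0,0,0.18],[1,0,0,0,0,0,0.18],[1,0,0,0,0,0,0.18],[1,0,0,0,0,0,0.18],[1,0,0,0,0,0,0.18],[1,0,0,0,0,0,0.18],[1,0,0,0,0,0,0.0]]' && python3 look.py w3
```

```text
time_s: 2.7
tcp_pos: [400.6, -139.8, 299.4]
orientation: [0.0, 0.202, 0.979, 0.0]
wrist_force: [0.5, 0.1, -0.1]
finger_gap: 1.0
gripper_force: 0.0
[-0.4121, -0.0469, 0.6235, 1.9657, 0.0285, 1.2134, 1.3655] [ 400.6 -139.8  299.4] [3.000e-04 2.017e-01 9.794e-01 3.000e-04] [ 0.5  0.1 -0.1] 2.7
time_s: 3.88
tcp_pos: [400.8, -138.5, 299.6]
orientation: [-0.0, 0.797, 0.604, 0.0]
wrist_force: [-1.5, 0.5, -0.1]
finger_gap: 1.001
gripper_force: 0.0
[-0.3609, -0.0421, 0.5706, 1.963, 0.0241, 1.2143, -0.0741] [ 400.8 -138.5  299.6] [-1.000e-04  7.974e-01  6.035e-01  0.000e+00] [-1.5  0.5 -0.1] 3.875
```

View pics/w3.png

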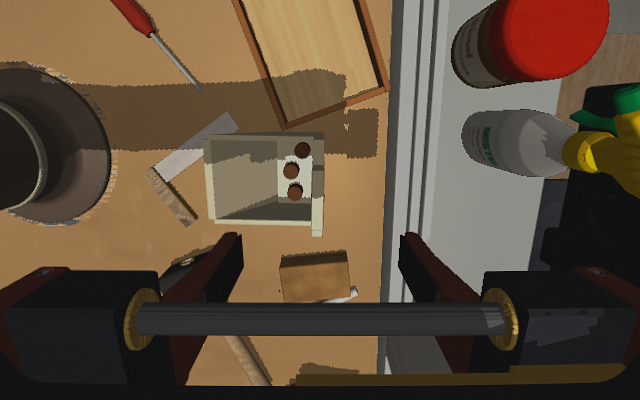

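```bash
python3 - <<'E'
from fit import *
import pickle
s,c=pickle.load(open('w3.pkl','rb'))
i=cv2.imread('pics/w3.png')
g=cv2.cvtColor(i,cv2.COLOR_BGR2GRAY)
pts=np.array([[205,137],[209,222],[312,168],[323,165],[312,236],[323,236]],np.float32).reshape(-1,1,2)
print(cv2.cornerSubPix(g,pts.copy(),(3,3),(-1,-1),(3,50,.01)).reshape(-1,2).round(1).tolist())
p=[406.2,-144,-.285]
P=[(-142,55,90),(-142,-55,90),(-12,30,172),(0,30,172),(-12,-30,172),(0,-30,172),(0,55,128),(-12,55,128)]
print(proj(c,tf(p,P)).round(1).tolist())
q=fit([(c,(204.5,137),P[0]),(c,(208.5,222.5),P[1]),(c,(323.5,236.5),P[5]),(c,(312,236.5),P[4])],p)
print(proj(c,tf(q,P)).round(1).tolist(), 'tab',tf(q,[(-6,0,153)]))
cv2.imwrite('pics/w3c.png',cv2.resize(i[125:245,195:335],(700,600),interpolation=cv2.INTER_CUBIC))
# height check, tab top and lip corner from w3 + top/side
T=eyes.calibration("top");S=eyes.calibration("side")
print('lip +y',tri([(c,(204.5,137)),(T,(337.3,260.7)),(S,(275.5,217.6))]),tri([(c,(208.5,222.5)),(T,(376.7,275.7)),(S,(282.4,233.6))]))
E
```

```text
[[205.0, 137.0], [209.0, 222.0], [311.3999938964844, 169.5], [323.70001220703125, 165.60000610351562], [312.0, 235.89999389648438], [321.1000061035156, 236.1999969482422]]
[[203.8, 132.9], [211.7, 222.3], [314.3, 167.0], [327.2, 167.1], [314.0, 227.6], [326.2, 227.7], [326.6, 136.3], [315.1, 136.2]]
[402.1536, -152.6985, -0.3266]
[[0.4, -0.9], [0.6, 2.4], [-0.1, 0.2], [-0.7, -0.4]]
[[204.9, 136.1], [209.1, 224.9], [314.0, 176.5], [326.8, 177.2], [311.3, 236.1], [323.4, 236.7], [327.3, 145.5], [315.9, 144.9]] tab [[ 396.47077052 -150.77341424  153.        ]]
lip +y [285.9358437  -55.40152625  86.20671819] [ 253.08412733 -157.42523066   86.84387254]
```

View pics/w3c.png

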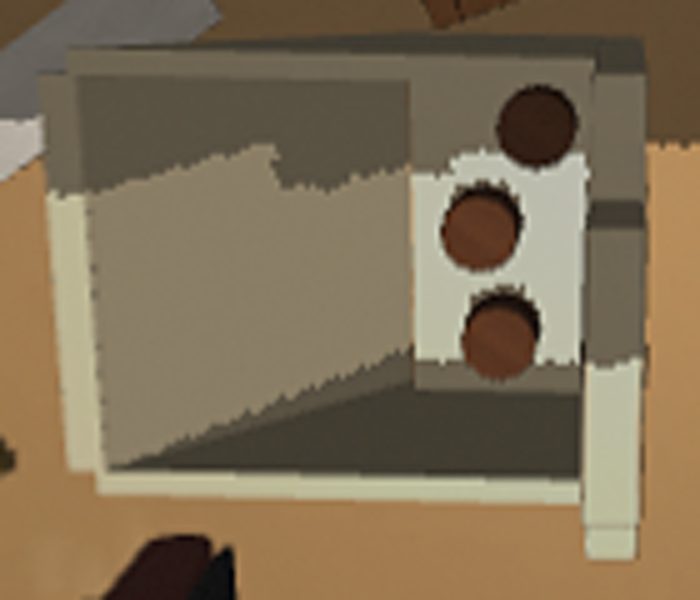

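```bash
python3 - <<'E'
from fit import *
import pickle
s,c=pickle.load(open('w3.pkl','rb'))
w=lambda u,v:(195+u/5-.4,125+v/5-.4)
O=[(c,w(645,228),(0,30,172)),(c,w(593,228),(-12,30,172)),(c,w(638,525),(0,-30,172)),(c,w(585,525),(-12,-30,172)),(c,w(645,72),(0,55,128)),(c,w(593,72),(-12,55,128)),(c,w(635,558),(0,-55,128)),(c,w(587,558),(-12,-55,128)),(c,w(40,72),(-142,53,90)),(c,w(70,470),(-142,-47,90))]
q=fit(O,[406,-144,-.28]); q=fit(O[:8],[406,-144,-.28]);q=fit(O[:8],[406,-144,-.28,0])
print('tab',tf(q,[(-6,0,153)]))
E
```

```text
[402.7138, -145.7918, -0.2843]
[[0.5, -0.2], [-2.0, -0.3], [1.1, 0.7], [-0.5, 0.6], [0.2, -0.1], [-0.8, -0.2], [1.1, 0.7], [0.2, 0.6], [-0.9, -1.9], [0.5, -0.3]]
[402.6924, -145.6637, -0.2944]
[[0.7, -0.4], [-1.8, -0.6], [0.7, 0.6], [-0.9, 0.4], [0.7, -0.2], [-0.4, -0.4], [0.6, 0.6], [-0.4, 0.4]]
[402.4073, -146.5662, -0.2943, -3.8495]
[[0.6, -0.1], [-1.7, -0.3], [0.7, 0.1], [-0.8, -0.1], [0.6, 0.4], [-0.3, 0.2], [0.5, 0.1], [-0.3, -0.1]]
tab [[ 396.66517136 -144.82602128  149.15053591]]
```

```bash
python3 jog.py '[[1,-6,-1,30,0,0,0.011],[1,0,0,35,0,0,0],[1,0,0,35,0,0,0],[1,0,0,35,0,0,0],[1,0,0,20,0,0,0],[1,0,0,10.5,0,0,0],[1,0,0,0,0,0,0],[0,0,0,0,0,0,0],[0,0,0,0,0,0,0],[0,0,0,0,0,0,0],[0,0,0,0,0,0,0],[0,0,0,0,0,0,0]]' 55; python3 - <<'E'
from workcell import env, eyes, job
s=env.sense(); print(s['joints'].round(4).tolist(),s['tcp_pos'],s['orientation'].round(4),s['wrist_force'],s['finger_gap'],s['gripper_force'])
E
```

```text
time_s: 5.42
tcp_pos: [397.9, -145.2, 134.2]
orientation: [0.0, 0.802, 0.598, 0.0]
wrist_force: [-0.2, 0.5, 0.3]
finger_gap: 0.471
gripper_force: 0.0
[-0.2887, 0.1931, 0.5983, 2.1906, -0.152, 0.7964, 0.1187] [ 397.94239245 -145.16447911  134.22332177] [0.000e+00 8.015e-01 5.979e-01 1.000e-04] [-0.15811556  0.51130988  0.25032013] 0.47131316647769217 0.0
```

```bash
python3 jog.py '[[0,0,0,0,0,0,0],[0,0,0,0,0,0,0],[0,0,0,0,0,0,0],[0,0,0,0,0,0,0],[0,0,0,0,0,0,0],[0,0,0,0,0,0,0]]' 55; cat > kin.py <<'E'
import numpy as np, itertools, pickle
from scipy.spatial.transform import Rotation as R
from scipy.optimize import least_squares
D=[([-1.23020711,0.41188979,-0.01270942,1.59702679,0.00559815,1.13433069,-0.08223764],[248.274,573.016,221.822],[-1e-4,.20298,.97918,-8e-4])]
for n in('w1','w2','w3'):
    s=pickle.load(open(n+'.pkl','rb'))[0];D.append((s['joints'],s['tcp_pos'],s['orientation']))
D.append(([-0.2887,0.1931,0.5983,2.1906,-0.152,0.7964,0.1187],[397.942,-145.164,134.223],[0,.8015,.5979,1e-4]))
rz=lambda a:R.from_euler('z',a); ry=lambda a:R.from_euler('y',a)
def fk(q,p,sg):
    d1,a,b,L,e4,e6,y0,y7=p
    X=rz(y0+sg[0]*q[0])*ry(q[1])*rz(sg[1]*q[2]); P=np.array([0,0,d1])+X.apply([e4,0,a])
    X=X*ry(q[3]); P=P+X.apply([-e4,0,0]); X=X*rz(sg[2]*q[4]); P=P+X.apply([0,0,b])
    X=X*ry(q[5]); P=P+X.apply([e6,0,0]); X=X*rz(y7+sg[3]*q[6]); return P+X.apply([0,0,L]),X
def res(p,sg):
    o=[]
    for q,t,w in D:
        P,X=fk(q,p,sg); o+=list((P-t)/100)+list((X.inv()*R.from_quat([w[1],w[2],w[3],w[0]])).as_rotvec())
    return np.array(o)
if __name__=='__main__':
    best=[]
    for sg in itertools.product([-1,1],repeat=4):
        for y0 in(0,3.14):
          for y7 in(0,1.57,3.14,-1.57):
            r=least_squares(res,[340,400,400,300,0,0,y0,y7],args=(sg,),x_scale=[100,100,100,100,30,30,1,1]);best.append((r.cost,sg,r.x))
    best.sort(key=lambda t:t[0])
    for b in best[:4]:print(b[0],b[1],b[2].round(3).tolist())
    pickle.dump(best[0],open('kin.pkl','wb')); print(res(best[0][2],best[0][1]).round(4))
E
python3 kin.py
```

```text
time_s: 6.18
tcp_pos: [397.7, -145.2, 134.1]
orientation: [-0.0, 0.802, 0.598, -0.0]
wrist_force: [-1.2, -0.0, -0.6]
finger_gap: 0.138
gripper_force: 55.0
0.006867832560153344 (-1, -1, -1, -1) [-2426.481, 483.235, 444.312, -2389.183, 11.217, -10.806, -0.09, 1.481]
0.00686783256016335 (-1, -1, -1, -1) [-2426.481, 483.235, 444.312, -2389.183, 11.217, -10.806, -0.09, 1.481]
0.006867832560181451 (-1, -1, -1, -1) [-2426.47, 483.235, 444.312, -2389.172, 11.217, -10.806, -0.09, 1.481]
0.0068678325601839 (-1, -1, -1, -1) [-2426.479, 483.235, 444.312, -2389.181, 11.217, -10.806, -0.09, 1.481]
[ 0.0714 -0.0203  0.0087 -0.     -0.0002 -0.     -0.0027  0.0027 -0.0258
 -0.0001 -0.     -0.     -0.0042  0.0462  0.018  -0.0001  0.0001 -0.
  0.0351  0.0551  0.0167  0.     -0.     -0.     -0.011   0.0015 -0.0176
  0.0001  0.      0.0001]
```

```bash
python3 jog.py '[[0,0,0,-15,0,0,0],[0,0,0,-25,0,0,0],[0,0,0,-30,0,0,0],[0,0,0,-35,0,0,0],[0,0,0,-35,0,0,0],[0,0,0,-25,0,0,0],[0,0,0,0,0,0,0]]' 55; python3 look.py k1; python3 jog.py '[[0,0,0,0,-0.1,0,0],[0,0,0,0,-0.1,0,0],[0,0,0,0,-0.1,0,0],[0,0,0,0,-0.1,0,0],[0,0,0,0,0,0,0]]' 55; python3 look.py k2; sed -i "s/'w3')/'w3','k1','k2')/" kin.py
python3 - <<'E'
s=open('kin.py').read()
s=s.replace("d1,a,b,L,e4,e6,y0,y7=p","d1,a,b,L,e4,e6,y0,y7,s2,s4,s6=p").replace("X.apply([e4,0,a])","X.apply([e4,s4,a])+rz(y0+sg[0]*q[0]).apply([0,s2,0])").replace("X.apply([0,0,b])","X.apply([0,s6,b])").replace("y0,y7],args","y0,y7,0,0,0],args").replace("30,30,1,1]","30,30,1,1,30,30,30]").replace("for sg in itertools.product([-1,1],repeat=4)","for sg in [(-1,-1,-1,-1)]")
open('kin.py','w').write(s)
E
python3 kin.py
```

```text
time_s: 7.05
tcp_pos: [398.7, -145.4, 300.1]
orientation: [0.001, 0.802, 0.598, 0.001]
wrist_force: [0.0, -0.1, -4.8]
finger_gap: 0.131
gripper_force: 55.0
[-0.372, -0.047, 0.5972, 1.9649, 0.0272, 1.2125, -0.0737] [ 398.7 -145.4  300.1] [0.0009 0.8015 0.598  0.0013] [ 0.  -0.1 -4.8] 7.05
time_s: 7.72
tcp_pos: [395.2, -146.3, 297.4]
orientation: [0.146, 0.789, 0.586, 0.109]
wrist_force: [0.4, -0.0, -3.5]
finger_gap: 0.133
gripper_force: 55.0
[-0.1349, -0.2882, 0.2735, 2.2149, 0.1722, 0.8475, -0.2417] [ 395.2 -146.3  297.4] [0.1456 0.7893 0.5864 0.1094] [ 0.4 -0.  -3.5] 7.725
8.600174343371452e-09 (-1, -1, -1, -1) [283.998, 533.67, 452.548, 359.145, -0.005, 0.023, 6.283, 1.571, -29.215, -18.707, -0.429]
8.600174343480466e-09 (-1, -1, -1, -1) [283.998, 533.67, 452.548, 359.145, -0.005, 0.023, 0.0, 1.571, -29.215, -18.707, -0.429]
8.60017434348765e-09 (-1, -1, -1, -1) [283.998, 533.67, 452.548, 359.145, -0.005, 0.023, 0.0, 1.571, -29.215, -18.707, -0.429]
8.600174343605672e-09 (-1, -1, -1, -1) [283.998, 533.67, 452.548, 359.145, -0.005, 0.023, 6.283, 7.854, -29.215, -18.707, -0.429]
[-0.     -0.     -0.     -0.     -0.     -0.     -0.      0.      0.
  0.      0.     -0.      0.      0.     -0.      0.     -0.     -0.
 -0.      0.     -0.     -0.      0.     -0.      0.      0.     -0.
 -0.     -0.     -0.     -0.     -0.      0.     -0.     -0.     -0.
 -0.     -0.      0.      0.0001  0.      0.0001]
```

```bash
cat > ik.py <<'E'
from kin import *
c_,sg,p=pickle.load(open('kin.pkl','rb'))
lo=np.array([-2.95,-.29,-1.47,.14,-1.03,.13,-2.86]);hi=np.array([2.95,1.99,1.44,2.54,4.17,1.85,2.86])
def ik(P,X,q0,reg=.02,m=.03):
    f=lambda q:np.r_[(fk(q,p,sg)[0]-P)/100,(fk(q,p,sg)[1].inv()*X).as_rotvec(),reg*(q-q0)]
    q0=np.clip(q0,lo+m+1e-4,hi-m-1e-4); r=least_squares(f,q0,bounds=(lo+m,hi-m)); e=r.fun[:6]; return r.x,np.linalg.norm(e[:3])*100,np.linalg.norm(e[3:])
def tool(psi,th):  # tool rot for pocket heading psi, tip th
    h=np.array([np.cos(psi),np.sin(psi),0]);z=np.array([0,0,1.]);px=np.cos(th)*h+np.sin(th)*z;pz=np.cos(th)*z-np.sin(th)*h
    return R.from_matrix(np.c_[np.cross(px,-pz),px,-pz]),px,pz
def tcp_from_lip(lip,psi,th):
    X,px,pz=tool(psi,th); g=lip+136*px+63*pz; return g-19*pz,X   # tcp 19 mm further along tool z=-pz
def pts(q): # elbow, wrist centre, flange-ish
    d1,a,b,L,e4,e6,y0,y7,s2,s4,s6=p
    X=rz(y0+sg[0]*q[0])*ry(q[1])*rz(sg[1]*q[2]);P=np.array([0,0,d1])+X.apply([e4,s4,a])+rz(y0+sg[0]*q[0]).apply([0,s2,0])
    E=P.copy();X=X*ry(q[3])*rz(sg[2]*q[4]);W=P+X.apply([0,s6,b]);return E,W
E
cat > s.py <<'E'
from ik import *
rng=np.random.default_rng(0)
for deg in range(-180,180,20):
  for th in (95,105):
    psi=np.radians(deg);h=np.array([np.cos(psi),np.sin(psi),0])
    lip=np.array([433,29,110.])+15*h
    P,X=tcp_from_lip(lip,psi,np.radians(th)); sol=None
    for k in range(25):
        q,e1,e2=ik(P,X,rng.uniform(lo,hi),reg=.003)
        if e1<3 and e2<.02:
            E,W=pts(q)
            if sol is None or W[2]>sol[2][2]: sol=(q,E,W)
    if sol: print(deg,th,sol[0].round(2),'E',sol[1].round(),'W',sol[2].round(),'tcp',P.round())
E
timeout 500 python3 s.py
```

```text
-120 95 [-1.25  1.61  1.41  1.52  0.02  1.82 -1.72] E [199. 497. 283.] W [629. 376. 211.] tcp [453.  64. 242.]
-100 95 [-1.5   1.62  1.41  1.74  0.02  1.51 -1.73] E [ 68. 531. 278.] W [502. 421. 210.] tcp [440.  69. 242.]
-100 105 [-1.51  1.77  1.41  1.68  0.05  1.58 -1.71] E [ 65. 524. 197.] W [504. 432. 137.] tcp [444.  91. 230.]
-80 95 [-1.77  1.65  1.41  2.    0.01  1.17 -1.73] E [-73. 530. 261.] W [364. 421. 210.] tcp [426.  69. 242.]
-80 105 [-1.79  1.85  1.41  1.94 -0.02  1.24 -1.71] E [-83. 513. 157.] W [362. 432. 137.] tcp [422.  91. 230.]
-60 95 [-2.02  1.73  1.41  2.27 -0.08  0.79 -1.69] E [-203.  491.  220.] W [234. 374. 210.] tcp [413.  64. 242.]
-60 105 [-2.08  1.96  1.37  2.22 -0.16  0.9  -1.67] E [-217.  452.   98.] W [228. 384. 137.] tcp [402.  83. 230.]
-40 105 [-2.34  1.96  1.18  2.49 -0.16  0.51 -1.87] E [-322.  385.   97.] W [119. 292. 137.] tcp [385.  69. 230.]
40 105 [ 2.17  1.96 -1.31  2.49  0.12  0.36  1.81] E [-302. -384.   65.] W [ 119. -234.  137.] tcp [385. -11. 230.]
60 95 [ 1.85  1.61 -1.44  2.27 -0.13  0.64  1.82] E [-177. -503.  244.] W [ 234. -316.  210.] tcp [413.  -6. 242.]
60 105 [ 1.92  1.9  -1.44  2.22  0.06  0.76  1.71] E [-203. -457.   94.] W [ 228. -326.  137.] tcp [402. -25. 230.]
80 95 [ 1.61  1.57 -1.44  1.99 -0.12  1.03  1.76] E [ -53. -532.  264.] W [ 364. -363.  210.] tcp [426. -11. 242.]
80 105 [ 1.64  1.77 -1.44  1.94 -0.08  1.11  1.76] E [ -67. -516.  159.] W [ 362. -374.  137.] tcp [422. -33. 230.]
100 95 [ 1.35  1.56 -1.44  1.73 -0.1   1.38  1.72] E [  85. -528.  270.] W [ 502. -363.  210.] tcp [440. -11. 242.]
100 105 [ 1.36  1.71 -1.44  1.67 -0.12  1.45  1.72] E [  79. -520.  189.] W [ 504. -374.  137.] tcp [444. -33. 230.]
120 95 [ 1.09  1.56 -1.44  1.49 -0.09  1.71  1.69] E [ 218. -488.  269.] W [ 632. -316.  210.] tcp [453.  -6. 242.]
120 105 [ 1.09  1.69 -1.44  1.43 -0.14  1.77  1.67] E [ 218. -482.  203.] W [ 638. -326.  137.] tcp [464. -25. 230.]
```

```bash
sed -i 's/W\[2\]>sol\[2\]\[2\]/E[2]>sol[1][2]/; s/(95,105)/(95,)/; s/range(25)/range(60)/; s/,20):/,15):/; s/reg=.003/reg=.001/' s.py; timeout 570 python3 s.py
```

```text
-120 95 [-1.25  1.61  1.41  1.52  0.02  1.82 -1.72] E [199. 497. 283.] W [629. 376. 211.] tcp [453.  64. 242.]
-105 95 [-1.16  1.09  0.67  1.66  0.48  1.82 -2.4 ] E [228. 410. 542.] W [536. 414. 210.] tcp [444.  68. 242.]
-90 95 [-1.08  0.92  0.32  1.83  0.71  1.82 -2.68] E [238. 351. 612.] W [433. 427. 210.] tcp [433.  70. 242.]
-75 95 [-1.15  0.85  0.2   2.02  0.84  1.74 -2.83] E [207. 343. 640.] W [330. 414. 210.] tcp [422.  68. 242.]
-60 95 [-1.55  0.9   0.53  2.25  0.87  1.39 -2.83] E [ 55. 410. 625.] W [234. 374. 210.] tcp [413.  64. 242.]
-45 95 [-1.97  1.15  0.9   2.48  0.88  0.88 -2.83] E [-149.  460.  514.] W [151. 311. 210.] tcp [404.  58. 242.]
45 95 [ 1.89  1.37 -1.23  2.49 -1.    0.49  2.75] E [-199. -489.  373.] W [ 151. -253.  210.] tcp [404.   0. 242.]
60 95 [ 1.55  1.03 -0.9   2.28 -1.    1.03  2.73] E [ -31. -466.  545.] W [ 234. -316.  210.] tcp [413.  -6. 242.]
75 95 [ 1.11  0.87 -0.49  2.09 -1.    1.46  2.75] E [ 141. -392.  620.] W [ 330. -356.  210.] tcp [422. -10. 242.]
90 95 [ 0.69  0.86 -0.09  1.91 -0.99  1.82  2.79] E [ 283. -294.  631.] W [ 433. -369.  210.] tcp [433. -12. 242.]
105 95 [ 0.78  0.96 -0.38  1.7  -0.78  1.82  2.56] E [ 282. -342.  585.] W [ 536. -356.  210.] tcp [444. -10. 242.]
120 95 [ 0.9   1.19 -0.86  1.5  -0.47  1.82  2.18] E [ 277. -418.  471.] W [ 632. -316.  210.] tcp [453.  -6. 242.]
```

```bash
cat > sim.py <<'E'
from ik import *
def jac(q):
    P,X=fk(q,p,sg);J=np.zeros((6,7));d=1e-5
    for i in range(7):
        q2=q.copy();q2[i]+=d;P2,X2=fk(q2,p,sg);J[:,i]=np.r_[(P2-P)/300,(X2*X.inv()).as_rotvec()]/d
    return P,X,J
def step(q,P,X,it=6):
    for _ in range(it):
        P0,X0,J=jac(q);e=np.r_[(P-P0)/300,(X*X0.inv()).as_rotvec()]
        q=np.clip(q+J.T@np.linalg.solve(J@J.T+1e-4*np.eye(6),e),lo,hi)
    return q
def err(q,P,X): 
    A,B=fk(q,p,sg);return np.linalg.norm(A-P),(B.inv()*X).magnitude()
if __name__=='__main__':
    L={n:pickle.load(open(n+'.pkl','rb'))[0] for n in('w1','w2','w3','k1','k2')}
    Q=lambda s:R.from_quat(np.roll(s['orientation'],-1))
    for a,b in(('w1','w2'),('w2','w3'),('k1','k2')):
        A,B=L[a],L[b];q=np.array(A['joints']);rv=(Q(A).inv()*Q(B)).as_rotvec()
        for t in np.linspace(.05,1,20): q=step(q,A['tcp_pos']+t*(B['tcp_pos']-A['tcp_pos']),Q(A)*R.from_rotvec(rv*t))
        print(a,b,'sim',q.round(3),'real',np.array(B['joints']).round(3))
E
python3 sim.py
```

```text
w1 w2 sim [-0.414 -0.047  0.626  1.966  0.029  1.213  1.365] real [-0.412 -0.047  0.623  1.966  0.028  1.213  1.365]
w2 w3 sim [-0.361 -0.042  0.571  1.963  0.024  1.214 -0.074] real [-0.361 -0.042  0.571  1.963  0.024  1.214 -0.074]
k1 k2 sim [-0.297 -0.29   0.392  2.221  0.247  0.867 -0.321] real [-0.135 -0.288  0.274  2.215  0.172  0.848 -0.242]
```

```bash
cat > plan.py <<'E'
from sim import *
s=pickle.load(open('k2.pkl','rb'))[0]
def interp(q,P1,X1,n,log=None):
    P0,X0=fk(q,p,sg);rv=(X0.inv()*X1).as_rotvec();E=0
    for t in np.linspace(1/n,1,n):
        q=step(q,P0+t*(P1-P0),X0*R.from_rotvec(rv*t));e=err(q,P0+t*(P1-P0),X0*R.from_rotvec(rv*t));E=max(E,e[0]+100*e[1])
        if log is not None: log.append(q)
    return q,E
if __name__=='__main__':
    q0=np.array(s['joints']);X,_,_=tool(-.286,0);qa,ea=interp(q0,np.array([398.,-146,300]),X,8)
    for deg in(-75,-85,-95,-105):
      for ax,ay,az in [(430,150,330),(430,250,330),(430,350,330),(330,350,350),(500,250,350),(430,250,450),(350,450,400)]:
        psi=np.radians(deg);h=np.array([np.cos(psi),np.sin(psi),0]);lip=np.array([433,29,110.])+15*h
        P,X=tcp_from_lip(lip,psi,np.radians(98));Xa,_,_=tool(psi,0)
        q,e1=interp(qa,np.array([ax,ay,az],float),Xa,20);l=[];q,e2=interp(q,P,X,24,l)
        if e2<5:print(deg,(ax,ay,az),'e',round(e1,1),round(e2,1),'q',q.round(2),'E,W',pts(q)[0].round(),pts(q)[1].round(),'marg',np.minimum(np.array(l)-lo,hi-np.array(l)).min(0).round(2))
E
python3 plan.py
```

```text
-75 (430, 150, 330) e 0.0 3.4 q [-1.07  0.88  0.1   2.    0.86  1.83 -2.86] E,W [239. 337. 625.] [329. 418. 189.] marg [1.88 0.33 1.34 0.54 1.1  0.01 0.  ]
-75 (430, 250, 330) e 0.0 2.9 q [-1.08  0.88  0.11  2.    0.86  1.82 -2.86] E,W [236. 340. 624.] [329. 418. 189.] marg [1.87 0.41 1.33 0.54 1.11 0.02 0.  ]
-75 (430, 350, 330) e 0.0 1.9 q [-1.1   0.88  0.13  2.    0.85  1.81 -2.86] E,W [230. 345. 624.] [329. 418. 189.] marg [1.85 0.52 1.31 0.54 1.11 0.04 0.  ]
-75 (500, 250, 350) e 0.0 0.4 q [-1.13  0.89  0.17  2.01  0.85  1.79 -2.86] E,W [221. 352. 623.] [329. 418. 189.] marg [1.82 0.51 1.27 0.53 1.09 0.06 0.  ]
-75 (430, 250, 450) e 0.0 3.8 q [-1.07  0.88  0.09  2.    0.86  1.83 -2.86] E,W [240. 337. 625.] [329. 418. 189.] marg [1.88 0.38 1.3  0.54 1.1  0.   0.  ]
-75 (350, 450, 400) e 0.0 3.4 q [-1.08  0.88  0.1   2.    0.86  1.82 -2.86] E,W [237. 339. 625.] [329. 418. 189.] marg [1.87 0.54 1.2  0.54 1.15 0.   0.  ]
-85 (430, 350, 330) e 0.0 4.7 q [-1.06  0.93  0.21  1.87  0.77  1.85 -2.78] E,W [249. 347. 608.] [398. 431. 189.] marg [1.89 0.53 1.23 0.67 1.11 0.   0.08]
-85 (500, 250, 350) e 0.0 2.8 q [-1.06  0.93  0.21  1.87  0.77  1.85 -2.77] E,W [248. 348. 607.] [398. 431. 189.] marg [1.89 0.51 1.23 0.67 1.08 0.   0.09]
```

```bash
cat > rs.py <<'E'
from plan import *
import time
rng=np.random.default_rng(1);q0=np.array(s['joints']);X,_,_=tool(-.286,0);qa,ea=interp(q0,np.array([398.,-146,300]),X,8)
out=[];t0=time.time()
while time.time()-t0<400:
    psi=np.radians(rng.uniform(-100,-70));h=np.array([np.cos(psi),np.sin(psi),0]);lip=np.array([433,29,115.])+15*h
    P,X=tcp_from_lip(lip,psi,np.radians(100));A=np.array([rng.uniform(300,560),rng.uniform(-50,450),rng.uniform(300,480)]);pa=psi+rng.uniform(-.7,.5);ta=np.radians(rng.choice([0,0,20,40]))
    if A[0]>480+.268*(A[1]+216)-100: continue
    q,e1=interp(qa,A,tool(pa,ta)[0],12);l=[];q,e2=interp(q,P,X,14,l)
    m=np.minimum(np.array(l)-lo,hi-np.array(l)).min()
    if e2<2 and e1<2: out.append((m,np.degrees(psi),A,np.degrees(pa),np.degrees(ta),q))
out.sort(key=lambda o:-o[0])
for o in out[:12]:print(round(o[0],2),round(o[1]),o[2].round(),round(o[3]),round(o[4]),o[5].round(2))
E
python3 rs.py
```

```text
0.1 -77 [540. 421. 311.] -60 0 [-1.25  0.95  0.36  1.98  0.78  1.72 -2.76]
0.08 -81 [538. 397. 300.] -73 0 [-1.2   0.96  0.35  1.92  0.76  1.77 -2.74]
0.08 -80 [524. 396. 348.] -58 0 [-1.19  0.95  0.31  1.94  0.78  1.77 -2.77]
0.08 -78 [542. 413. 397.] -60 0 [-1.2   0.94  0.3   1.96  0.79  1.76 -2.78]
0.07 -83 [534. 403. 314.] -61 0 [-1.19  0.97  0.36  1.9   0.74  1.78 -2.71]
0.05 -76 [541. 445. 326.] -97 0 [-1.2   0.93  0.27  1.99  0.81  1.76 -2.81]
0.04 -78 [454. 388. 327.] -52 0 [-1.14  0.93  0.22  1.96  0.82  1.81 -2.82]
0.04 -78 [544. 438. 408.] -97 0 [-1.15  0.93  0.24  1.96  0.81  1.8  -2.81]
0.04 -81 [528. 394. 392.] -77 0 [-1.14  0.94  0.26  1.92  0.79  1.81 -2.78]
0.03 -81 [539. 390. 389.] -84 0 [-1.14  0.94  0.26  1.92  0.79  1.82 -2.78]
0.03 -76 [479. 431. 361.] -52 0 [-1.18  0.92  0.25  1.99  0.82  1.77 -2.83]
0.03 -77 [497. 360. 398.] -56 0 [-1.14  0.92  0.21  1.97  0.82  1.81 -2.83]
```

```bash
cat > pour.py <<'E'
from plan import *
def rows(P0,X0,P1,X1,n):
    rv=(X0.inv()*X1).as_rotvec();o=[]
    # constant tool-frame row repeated n times reproducing the relative pose (screw)
    f=lambda d:(lambda PX:np.r_[(PX[0]-P1)/100,(PX[1].inv()*X1).as_rotvec()])(rep(P0,X0,d,rv/n,n))
    d=least_squares(f,X0.inv().apply(P1-P0)/n).x
    return np.r_[d,rv/n]
def rep(P,X,d,w,n):
    for _ in range(n): P=P+X.apply(d);X=X*R.from_rotvec(w)
    return P,X
def run(q,row,n):
    P,X=fk(q,p,sg);l=[]
    for _ in range(n):
        P1=P+X.apply(row[:3]);X1=X*R.from_rotvec(row[3:])
        for t in(.5,1): q=step(q,P+t*(P1-P),X*R.from_rotvec(np.array(row[3:])*t))
        l.append(q);P,X=P1,X1
    l=np.array(l);return q,err(q,P,X),np.minimum(l-lo,hi-l).min(0).round(2),(np.abs(np.diff(l,axis=0)).max(0)/.125).round(2) if n>1 else 0
def desc(q):
    P,X=fk(q,p,sg);pz=-X.apply([0,0,1]);px=X.apply([0,1,0]);g=P+19*pz;lip=g-136*px-63*pz
    return 'tcp',P.round(),'lip',lip.round(),'tilt',np.degrees(np.arccos(pz[2])).round(),'head',np.degrees(np.arctan2(*(X.apply([1,0,0])[[1,0]]*[1,1]))).round()-90,'W',pts(q)[1].round()
if __name__=='__main__':
    q=np.array(s['joints'])
    psi=np.radians(-80);h=np.array([np.cos(psi),np.sin(psi),0]);lip=np.array([433,29,0.])+20*h
    Z=np.array([0,0,1.])
    wp=[(np.array([398.,-146,370]),tool(-.286,0)[0],6),(np.array([500.,380,370]),tool(np.radians(-60),0)[0],12),
        (*tcp_from_lip(lip+175*Z-10*h,psi,np.radians(45)),12),(*tcp_from_lip(lip+115*Z,psi,np.radians(75)),8),(*tcp_from_lip(lip+115*Z,psi,np.radians(103)),8)]
    for P1,X1,n in wp:
        P0,X0=fk(q,p,sg);r=rows(P0,X0,P1,X1,n);q,e,m,v=run(q,r,n)
        print(n,r.round(3).tolist(),'err',np.round(e,2),'marg',m,'v',v);print(q.round(2),*desc(q))
E
python3 pour.py
```

```text
6 [0.191, 2.998, -11.795, 0.061, -0.0, -0.001] err [0. 0.] marg [2.79 0.03 1.07 0.39 1.06 0.47 2.65] v [0.06 0.36 0.13 0.53 0.21 0.73 0.23]
[-0.16 -0.07  0.37  1.83  0.03  1.38 -0.08] tcp [ 398. -146.  370.] lip [ 268. -108.  326.] tilt 0.0 head -16.0 W [ 398. -146.  729.]
12 [41.317, -19.62, -0.0, -0.0, 0.0, 0.063] err [0. 0.] marg [2.31 0.16 1.14 0.66 1.03 0.4  1.05] v [0.34 0.63 0.6  0.86 0.09 0.23 1.41]
[-0.64  0.34 -0.13  1.35  0.04  1.45 -1.81] tcp [500. 380. 370.] lip [432. 498. 326.] tilt 0.0 head -60.0 W [500. 380. 729.]
12 [-16.633, 28.212, 17.226, -0.065, -0.011, 0.028] err [0. 0.] marg [2.3  0.43 1.36 0.51 1.13 0.43 0.6 ] v [0.06 0.15 0.13 0.52 0.46 0.15 0.33]
[-0.63  0.14  0.06  2.03  0.72  1.39 -2.26] tcp [446. -45. 302.] lip [435.  19. 175.] tilt 45.0 head -80.0 W [402. 205. 556.]
8 [-0.0, -8.943, -3.722, -0.065, 0.0, 0.0] err [0. 0.] marg [2.08 0.47 1.4  0.49 1.78 0.19 0.14] v [0.27 0.49 0.1  0.05 0.21 0.29 0.54]
[-0.87  0.56  0.02  2.04  0.85  1.66 -2.72] tcp [435.  16. 258.] lip [436.   9. 115.] tilt 75.0 head -80.0 W [375. 358. 351.]
8 [0.0, -2.94, -8.221, -0.061, 0.0, 0.0] err [3.55 0.01] marg [1.84 0.89 1.23 0.51 1.84 0.   0.01] v [0.41 0.47 0.49 0.13 0.12 0.29 0.21]
[-1.11  0.97  0.21  1.93  0.81  1.85 -2.83] tcp [425.  81. 234.] lip [438.  10. 111.] tilt 102.0 head -80.0 W [363. 426. 157.]
```

```bash
cat > t.py <<'E'
from pour import *
import itertools
Z=np.array([0,0,1.])
for A,pa,deg,z0 in itertools.product([(500,380,370),(545,420,370),(545,420,320),(560,460,330)],[-45,-60,-80],[-74,-80],[370]):
    q=np.array(s['joints']);psi=np.radians(deg);h=np.array([np.cos(psi),np.sin(psi),0]);lip=np.array([433,29,0.])+20*h
    wp=[(np.array([398.,-146,z0]),tool(-.286,0)[0],6),(np.array(A,float),tool(np.radians(pa),0)[0],12),
        (*tcp_from_lip(lip+175*Z-10*h,psi,np.radians(45)),12),(*tcp_from_lip(lip+120*Z,psi,np.radians(75)),8),(*tcp_from_lip(lip+120*Z,psi,np.radians(100)),8)]
    M=9
    for P1,X1,n in wp:
        P0,X0=fk(q,p,sg);r=rows(P0,X0,P1,X1,n);q,e,m,v=run(q,r,n);M=min(M,m[5:].min())
    print(A,pa,deg,'err',np.round(e,2),'marg',M,q.round(2))
E
python3 t.py
```

```text
(500, 380, 370) -45 -74 err [0.   0.01] marg 0.0 [-1.14  0.9   0.17  2.02  0.86  1.8  -2.86]
(500, 380, 370) -45 -80 err [2.95 0.01] marg 0.0 [-1.07  0.91  0.17  1.94  0.83  1.85 -2.83]
(500, 380, 370) -60 -74 err [0.   0.02] marg 0.0 [-1.13  0.89  0.17  2.02  0.86  1.8  -2.86]
(500, 380, 370) -60 -80 err [3.41 0.01] marg 0.0 [-1.07  0.91  0.16  1.94  0.83  1.85 -2.83]
(500, 380, 370) -80 -74 err [0.   0.02] marg 0.0 [-1.13  0.89  0.17  2.02  0.86  1.8  -2.86]
(500, 380, 370) -80 -80 err [3.49 0.01] marg 0.0 [-1.07  0.91  0.16  1.94  0.83  1.85 -2.83]
(545, 420, 370) -45 -74 err [0.   0.01] marg 0.0 [-1.14  0.9   0.18  2.02  0.86  1.79 -2.86]
(545, 420, 370) -45 -80 err [0. 0.] marg 0.0 [-1.09  0.91  0.19  1.94  0.82  1.85 -2.82]
(545, 420, 370) -60 -74 err [0.   0.01] marg 0.0 [-1.14  0.9   0.17  2.02  0.86  1.8  -2.86]
(545, 420, 370) -60 -80 err [2.91 0.01] marg 0.0 [-1.07  0.91  0.17  1.94  0.83  1.85 -2.83]
(545, 420, 370) -80 -74 err [0.   0.02] marg 0.0 [-1.13  0.89  0.17  2.02  0.86  1.8  -2.86]
(545, 420, 370) -80 -80 err [3.46 0.01] marg 0.0 [-1.07  0.91  0.16  1.94  0.83  
[... 421 characters left out ...]
marg 0.0 [-1.13  0.89  0.17  2.02  0.86  1.8  -2.86]
(545, 420, 320) -80 -80 err [3.42 0.01] marg 0.0 [-1.07  0.91  0.16  1.94  0.83  1.85 -2.83]
(560, 460, 330) -45 -74 err [0.   0.01] marg 0.0 [-1.15  0.9   0.19  2.02  0.86  1.79 -2.86]
(560, 460, 330) -45 -80 err [0. 0.] marg 0.03 [-1.12  0.92  0.23  1.94  0.81  1.82 -2.8 ]
(560, 460, 330) -60 -74 err [0.   0.01] marg 0.0 [-1.14  0.9   0.18  2.02  0.86  1.8  -2.86]
(560, 460, 330) -60 -80 err [1.08 0.  ] marg 0.0 [-1.08  0.91  0.18  1.94  0.82  1.85 -2.83]
(560, 460, 330) -80 -74 err [0.   0.01] marg 0.0 [-1.13  0.89  0.17  2.02  0.86  1.8  -2.86]
(560, 460, 330) -80 -80 err [3.4  0.01] marg 0.0 [-1.07  0.91  0.16  1.94  0.83  1.85 -2.83]
```

```bash
python3 - <<'E'
s=open('pour.py').read()
s=s.replace("(np.array([500.,380,370]),tool(np.radians(-60),0)[0],12)","(np.array([530.,420,350]),tool(np.radians(-45),0)[0],12)").replace("115*Z","120*Z").replace("radians(103)","radians(100)")
open('pour.py','w').write(s)
E
python3 pour.py
```

```text
6 [0.191, 2.998, -11.795, 0.061, -0.0, -0.001] err [0. 0.] marg [2.79 0.03 1.07 0.39 1.06 0.47 2.65] v [0.06 0.36 0.13 0.53 0.21 0.73 0.23]
[-0.16 -0.07  0.37  1.83  0.03  1.38 -0.08] tcp [ 398. -146.  370.] lip [ 268. -108.  326.] tilt 0.0 head -16.0 W [ 398. -146.  729.]
12 [46.951, -13.795, 1.667, -0.0, 0.0, 0.042] err [0. 0.] marg [2.25 0.19 1.14 0.67 1.03 0.41 1.31] v [0.37 0.67 0.58 0.95 0.07 0.28 1.27]
[-0.7   0.44 -0.07  1.26  0.03  1.44 -1.55] tcp [530. 420. 350.] lip [434. 516. 306.] tilt 0.0 head -45.0 W [530. 420. 709.]
12 [-24.935, 27.936, 15.983, -0.063, -0.02, 0.048] err [0. 0.] marg [2.21 0.43 1.26 0.5  1.11 0.44 0.61] v [0.05 0.21 0.2  0.6  0.47 0.22 0.53]
[-0.74  0.14  0.18  2.04  0.71  1.38 -2.25] tcp [446. -45. 302.] lip [435.  19. 175.] tilt 45.0 head -80.0 W [402. 205. 556.]
8 [0.0, -8.406, -4.055, -0.065, -0.0, 0.0] err [0. 0.] marg [1.99 0.47 1.27 0.48 1.76 0.23 0.18] v [0.25 0.49 0.1  0.04 0.19 0.26 0.51]
[-0.96  0.55  0.14  2.05  0.83  1.62 -2.68] tcp [435.  16. 263.] lip [436.   9. 120.] tilt 75.0 head -80.0 W [375. 358. 356.]
8 [-0.0, -2.601, -7.349, -0.055, -0.0, 0.0] err [0. 0.] marg [1.86 0.88 1.26 0.5  1.85 0.   0.04] v [0.15 0.37 0.06 0.12 0.02 0.25 0.18]
[-1.09  0.91  0.18  1.94  0.82  1.85 -2.82] tcp [425.  75. 246.] lip [436.   9. 120.] tilt 100.0 head -80.0 W [363. 424. 184.]
```

```bash
python3 jog.py '[[0,0.2,3,-11.8,0.061,0,0],[0,0.2,3,-11.8,0.061,0,0],[0,0.2,3,-11.8,0.061,0,0],[0,0.2,3,-11.8,0.061,0,0],[0,0.2,3,-11.8,0.061,0,0],[0,0.2,3,-11.8,0.061,0,0]]' 60 && python3 jog.py '[[0,47,-13.8,1.7,0,0,0.042],[0,47,-13.8,1.7,0,0,0.042],[0,47,-13.8,1.7,0,0,0.042],[0,47,-13.8,1.7,0,0,0.042],[0,47,-13.8,1.7,0,0,0.042],[0,47,-13.8,1.7,0,0,0.042],[0,47,-13.8,1.7,0,0,0.042],[0,47,-13.8,1.7,0,0,0.042],[0,47,-13.8,1.7,0,0,0.042],[0,47,-13.8,1.7,0,0,0.042],[0,47,-13.8,1.7,0,0,0.042],[0,47,-13.8,1.7,0,0,0.042]]'; python3 look.py k3
sed -i "s/q=np.array(s\['joints'\])$/import sys;q=np.array(pickle.load(open(sys.argv[1]+'.pkl','rb'))[0]['joints'])/; s/for P1,X1,n in wp:/for P1,X1,n in wp[int(sys.argv[2]):]:/" pour.py; python3 pour.py k3 2
```

```text
time_s: 8.52
tcp_pos: [401.3, -144.1, 372.2]
orientation: [-0.0, 0.801, 0.599, 0.001]
wrist_force: [0.4, -0.5, -3.0]
finger_gap: 0.137
gripper_force: 60.0
time_s: 10.02
tcp_pos: [535.1, 424.4, 351.6]
orientation: [0.002, 0.925, 0.38, 0.002]
wrist_force: [0.5, -0.7, -4.1]
finger_gap: 0.131
gripper_force: 60.0
[-0.7028, 0.4503, -0.0655, 1.2392, 0.0337, 1.4513, -1.5573] [535.1 424.4 351.6] [0.002  0.9251 0.3798 0.0017] [ 0.5 -0.7 -4.1] 10.025
12 [-25.387, 28.026, 16.228, -0.063, -0.02, 0.048] err [0. 0.] marg [2.2  0.43 1.25 0.5  1.12 0.43 0.62] v [0.05 0.22 0.2  0.62 0.47 0.23 0.52]
[-0.75  0.14  0.19  2.04  0.71  1.38 -2.24] tcp [446. -45. 302.] lip [435.  19. 175.] tilt 45.0 head -80.0 W [402. 205. 556.]
8 [0.0, -8.406, -4.055, -0.065, 0.0, -0.0] err [0. 0.] marg [1.98 0.47 1.27 0.48 1.76 0.23 0.18] v [0.25 0.49 0.1  0.04 0.19 0.26 0.51]
[-0.97  0.55  0.14  2.05  0.83  1.62 -2.68] tcp [435.  16. 263.] lip [436.   9. 120.] tilt 75.0 head -80.0 W [375. 358. 356.]
8 [-0.0, -2.601, -7.349, -0.055, 0.0, 0.0] err [0. 0.] marg [1.86 0.88 1.25 0.5  1.85 0.   0.04] v [0.15 0.37 0.06 0.12 0.02 0.24 0.18]
[-1.09  0.91  0.19  1.94  0.82  1.85 -2.82] tcp [425.  75. 246.] lip [436.   9. 120.] tilt 100.0 head -80.0 W [363. 424. 184.]
```

```bash
python3 jog.py '[[0,-25.4,28,16.2,-0.063,-0.02,0.048],[0,-25.4,28,16.2,-0.063,-0.02,0.048],[0,-25.4,28,16.2,-0.063,-0.02,0.048],[0,-25.4,28,16.2,-0.063,-0.02,0.048],[0,-25.4,28,16.2,-0.063,-0.02,0.048],[0,-25.4,28,16.2,-0.063,-0.02,0.048],[0,-25.4,28,16.2,-0.063,-0.02,0.048],[0,-25.4,28,16.2,-0.063,-0.02,0.048],[0,-25.4,28,16.2,-0.063,-0.02,0.048],[0,-25.4,28,16.2,-0.063,-0.02,0.048],[0,-25.4,28,16.2,-0.063,-0.02,0.048],[0,-25.4,28,16.2,-0.063,-0.02,0.048]]'; python3 look.py k4; python3 pour.py k4 3; python3 - <<'E'
from h import *
a=eyes.capture("top")[130:300,220:420];b=eyes.capture("side")[120:300,180:380]
cv2.imwrite('pics/k4c.png',np.hstack([cv2.resize(a,(400,340)),cv2.resize(b,(378,340))]))
E
```

```text
time_s: 11.58
tcp_pos: [444.8, -46.8, 302.0]
orientation: [0.38, 0.921, 0.078, 0.034]
wrist_force: [-0.1, -0.7, -3.6]
finger_gap: 0.132
gripper_force: 60.0
[-0.7487, 0.1335, 0.1911, 2.0443, 0.7049, 1.3765, -2.2477] [444.8 -46.8 302. ] [0.3804 0.9209 0.0778 0.0338] [-0.1 -0.7 -3.6] 11.575
8 [0.165, -8.499, -4.241, -0.066, 0.0, -0.001] err [0. 0.] marg [1.98 0.46 1.26 0.48 1.76 0.24 0.18] v [0.25 0.49 0.1  0.05 0.19 0.26 0.5 ]
[-0.97  0.55  0.15  2.05  0.83  1.61 -2.68] tcp [435.  16. 263.] lip [436.   9. 120.] tilt 75.0 head -80.0 W [375. 358. 356.]
8 [0.0, -2.601, -7.349, -0.055, -0.0, 0.0] err [0. 0.] marg [1.86 0.88 1.25 0.5  1.85 0.   0.04] v [0.15 0.37 0.06 0.12 0.02 0.24 0.18]
[-1.09  0.91  0.19  1.94  0.82  1.85 -2.82] tcp [425.  75. 246.] lip [436.   9. 120.] tilt 100.0 head -80.0 W [363. 424. 184.]
```

View pics/k4c.png

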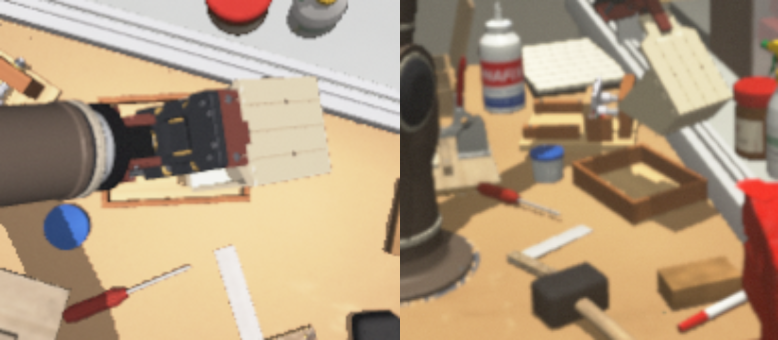

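```bash
python3 jog.py '[[0,0,-8.5,-4.2,-0.066,0,0],[0,0,-8.5,-4.2,-0.066,0,0],[0,0,-8.5,-4.2,-0.066,0,0],[0,0,-8.5,-4.2,-0.066,0,0],[0,0,-8.5,-4.2,-0.066,0,0],[0,0,-8.5,-4.2,-0.066,0,0],[0,0,-8.5,-4.2,-0.066,0,0],[0,0,-8.5,-4.2,-0.066,0,0]]' && python3 jog.py '[[0,0,-2.6,-7.3,-0.055,0,0],[0,0,-2.6,-7.3,-0.055,0,0],[0,0,-2.6,-7.3,-0.055,0,0],[0,0,-2.6,-7.3,-0.055,0,0],[0,0,-2.6,-7.3,-0.055,0,0],[0,0,-2.6,-7.3,-0.055,0,0],[0,0,-2.6,-7.3,-0.055,0,0],[0,0,-2.6,-7.3,-0.055,0,0],[0,0,0,0,0,0,0],[0,0,0,0,0,0,0],[0,0,0,0,0,0,0],[0,0,0,0,0,0,0]]'; python3 look.py k5; python3 - <<'E'
from h import *
a=eyes.capture("top");b=eyes.capture("side")
cv2.imwrite('pics/k5t.png',a);cv2.imwrite('pics/k5s.png',b)
# dark brown blobs in tray area: compare with before
i0=cv2.imread('pics/side0.png')
T=eyes.calibration('side');m=np.zeros(b.shape[:2],np.uint8)
C=np.array([[-67,-92],[67,-92],[67,92],[-67,92]]);c,s=np.cos(.084),np.sin(.084)
q=proj(T,np.c_[433.6+c*C[:,0]-s*C[:,1],28.7+s*C[:,0]+c*C[:,1],np.full(4,6)]);print(q.round().tolist())
E
```

```text
time_s: 12.72
tcp_pos: [435.0, 18.8, 261.7]
orientation: [0.606, 0.79, 0.068, 0.054]
wrist_force: [-0.5, 0.5, -2.9]
finger_gap: 0.129
gripper_force: 60.0
time_s: 14.22
tcp_pos: [424.0, 74.0, 246.4]
orientation: [0.764, 0.64, 0.053, 0.066]
wrist_force: [-1.0, -0.6, -3.4]
finger_gap: 0.134
gripper_force: 60.0
[-1.1348, 0.9251, 0.2502, 1.9454, 0.8019, 1.8118, -2.7961] [424.   74.  246.4] [0.7638 0.6399 0.0532 0.066 ] [-1.  -0.6 -3.4] 14.225
[[305.0, 236.0], [340.0, 225.0], [308.0, 206.0], [274.0, 216.0]]
```

```bash
python3 - <<'E'
from h import *
w=cv2.imread('pics/w3.png');print('plug col',w[171,291],w[150,302],w[192,295])
for n,q in(('side',[[305,236],[340,225],[308,206],[274,216]]),):
  for f in('pics/side0.png','pics/k5s.png'):
    b=cv2.imread(f);g=b[196:240,268:346]
    print(f)
    for r in range(0,44,2):print(''.join('%3x'%(g[r:r+2,c:c+2,1].mean()//1) for c in range(0,78,2)))
E
```

```text
plug col [34 57 96] [22 33 53] [33 55 93]
pics/side0.pngTraceback (most recent call last):
  File "<stdin>", line 7, in <module>
  File "<stdin>", line 7, in <genexpr>
TypeError: %x format: an integer is required, not numpy.float64
```

```bash
python3 - <<'E'
from h import *
for f,(r0,r1,c0,c1) in(('pics/k5s.png',(200,238,270,344)),('pics/k5t.png',(176,236,266,346))):
    b=cv2.imread(f).astype(int)[r0:r1,c0:c1]
    print(f)
    for r in range(0,r1-r0,2):print(r+r0,''.join(' .:-=+*#%@'[9-min(9,int(b[r:r+2,c].mean()/20))] for c in range(0,c1-c0)))
E
```

```text
pics/k5s.png
200 ===========-:::::--=+++********************+=--::..   ..-========--.      
202 ===============+++*****************************+=-::.....-=========-:     
204 ==========++***************##******+++************+==-:...:-========--.   
206 =+====++*************#*########*+-::..:-=+************+=--::-=========--. 
208 -+**+===++*******##############*-.       .:=+************++============--.
210 .=*****+===++***##########*****+==------:::.::-=+*************++=========-
212 .=********+===+**#####***++===============---::::-=+*************++=--====
214 .-***********+==++***+=====---=-==============-----:-=+***********++======
216 .-+*************+=====-======------===============----=+++**+++=====+++++=
218  .:-=+*************+==---========---==============-===========+++++*****+=
220    ..:-=+*************+==-==========--==========----===+++++************+=
222       ..:-=+*************++==-========-==-----===++++*******************+=
224          ..:-=+*************++==----=-=====++++*************************+=
226             ..:-++*************+====+++*****************
[... 2195 characters left out ...]
               :
218                                                                                :
220     .:-==.                                                                      
222     .--=*.                                                                :+=-- 
224     .--=*.                                                               .-+=-: 
226     .:-=#.                                                       ........-=*==- 
228     .--=#.                 .:::.....-=-:..::.:--------------------------------- 
230     .::-+=-------====-=-::---------------------------------:::::..............: 
232     .::::::--::---:::::.:..........:::.....                                     
234
```

```bash
python3 - <<'E'
from h import *
for n in('k1','k4','k5'):
    b=cv2.imread(f'pics/{n}.png');h=cv2.cvtColor(b,cv2.COLOR_BGR2HSV)
    m=((h[...,1]>120)&(h[...,2]<125)&(h[...,2]>30)&(h[...,0]<14)).astype(np.uint8)
    k,l,st,ce=cv2.connectedComponentsWithStats(m)
    print(n,[(st[i].tolist(),ce[i].round().tolist()) for i in range(1,k) if st[i,4]>60 and 80<ce[i][1]<300 and 100<ce[i][0]<450])
b=cv2.imread('pics/k5.png').mean(2)
for r in range(60,300,5):print(r,''.join(' .:-=+*#%@'[9-min(9,int(b[r:r+5,c:c+3].mean()/22))] for c in range(120,420,3)))
E
```

```text
k1 [([237, 0, 109, 126, 959], [284.0, 89.0]), ([278, 154, 25, 24, 466], [290.0, 165.0]), ([261, 184, 26, 26, 469], [273.0, 197.0]), ([269, 216, 24, 27, 476], [281.0, 230.0]), ([281, 233, 26, 69, 784], [297.0, 260.0]), ([335, 232, 26, 70, 800], [344.0, 260.0])]
k4 [([149, 123, 28, 17, 288], [166.0, 130.0]), ([231, 153, 34, 14, 393], [247.0, 159.0]), ([233, 167, 34, 50, 1312], [250.0, 191.0]), ([335, 224, 159, 78, 6284], [418.0, 258.0]), ([281, 232, 25, 70, 738], [297.0, 260.0])]
k5 [([281, 232, 25, 70, 776], [297.0, 260.0]), ([335, 232, 26, 70, 785], [344.0, 260.0])]
60 +++++++++++++++++++++++++++========------=++********++%%###******+++++++++++++++++++++++++++++++++++
65 ++++**+**++**+++####*++++++++++++++=-===+*#%%%#**#####%%###+++++++++++++++++++++++++++++++++++++++++
70 +++++**********+*####*+++*+++++++++*+*#%%%%%%%#****###%%##*+++++++++++++++++++++++++++++++++++++++++
75 .....:........:::=%%%%%%%%%%%%%%%%%%%%%%%%%%%%#**#*#*#%%##*+++++++++++++++++++++++++++++++++++++++++
80 .................:+%%%%%%%%%%%%%%%%%%%%%%%%%%%###***#%%%##++++++++++++++++++++++++++++++++++++++++++
85 ....
[... 3804 characters left out ...]
+++++++++++++++++++++++*%%%%%%%%#++++++++#%%%%%%%#++++++++++*####**==*
270 --=#*++++=========+++++++++#%%%%%%%%%%%%%%%%%%%%%%%%%%%%%%%%%%#++++++++#%%%%%%%%%##########%%%%%####
275 --=#*+++++====+++++++++++*#%%%%%%%%%%%%%%%%%%%%%%%%%%%%%%%%%%%#++++++++#%%%%%%%%%%%%%%%%%%%%%%%%%%%%
280 --=#**++++++++++++++++++*%%%%%%%%%%%%%%%%%%%%%%%%%%%%%%%%%%%%%#++++++++#%%%%%%%%%%%%%%%%%%%%%%%%%%%%
285 ---=-----=+++++++++++++*%%%%%%%%%%%%%%%%%%%%%%%%%%%%%%%%%##%%%#++++++++#%%%%%%%%%%%%%%%%%%%%%%%%%%%%
290 ----------=======+**+=*%%%%%%%%%%%%%%%%%%%%%%%%%%%%%%%%%%**%%%#++++++++#%%%##%%%%%%%%%%%%%%%%%%%%%%%
295 ----------------=***+#%%%%%%%%%%%%%%%%%%%%%%%%%%%%%%%%%%%*+%%%#++++++++#%%%##%%%%%%%%%%%%%%%%%%%%%%%
```

```bash
cat > back.py <<'E'
from pour import *
import sys
q=np.array(pickle.load(open(sys.argv[1]+'.pkl','rb'))[0]['joints'])
J=np.array([471,329.7]);psj=-.562;u=np.array([np.cos(psj),np.sin(psj)])
psi=np.radians(-80);h=np.array([np.cos(psi),np.sin(psi),0]);lip=np.array([433,29,0.])+20*h;Z=np.array([0,0,1.])
t=lambda x,z:np.r_[J+u*(x-6),z]
wp=[(*tcp_from_lip(lip+190*Z-10*h,psi,np.radians(45)),10),(t(-25,300),tool(psj,0)[0],12),(t(-25,175),tool(psj,0)[0],6)]
if __name__=='__main__':
  for P1,X1,n in wp[int(sys.argv[2]):]:
    P0,X0=fk(q,p,sg);r=rows(P0,X0,P1,X1,n);q,e,m,v=run(q,r,n)
    print(n,r.round(3).tolist(),'err',np.round(e,2),'marg',m,'v',v);print(q.round(2),*desc(q))
E
python3 back.py k5 0
```

```text
10 [0.15, 10.307, 10.298, 0.096, 0.0, -0.0] err [0. 0.] marg [1.83 0.41 1.17 0.5  1.73 0.07 0.1 ] v [0.38 0.74 0.18 0.15 0.29 0.41 0.72]
[-0.83  0.12  0.27  2.03  0.7   1.4  -2.21] tcp [446. -45. 317.] lip [435.  19. 190.] tilt 45.0 head -80.0 W [402. 205. 571.]
12 [17.686, -26.835, -11.641, 0.062, 0.027, -0.066] err [0. 0.] marg [2.12 0.42 1.18 0.54 1.02 0.49 0.72] v [0.06 0.12 0.2  0.27 0.52 0.28 0.63]
[-0.77  0.25  0.03  1.64 -0.01  1.25 -1.3 ] tcp [445. 346. 300.] lip [330. 419. 256.] tilt 0.0 head -32.0 W [445. 346. 659.]
6 [-0.0, 0.0, 20.833, -0.0, -0.0, 0.0] err [0. 0.] marg [2.18 0.55 1.41 0.73 1.02 0.64 1.56] v [0.01 0.17 0.01 0.24 0.   0.36 0.  ]
[-0.77  0.35  0.02  1.81 -0.01  0.98 -1.3 ] tcp [445. 346. 175.] lip [330. 419. 131.] tilt 0.0 head -32.0 W [445. 346. 534.]
```

```bash
python3 jog.py '[[0,0,10.3,10.3,0.096,0,0],[0,0,10.3,10.3,0.096,0,0],[0,0,10.3,10.3,0.096,0,0],[0,0,10.3,10.3,0.096,0,0],[0,0,10.3,10.3,0.096,0,0],[0,0,10.3,10.3,0.096,0,0],[0,0,10.3,10.3,0.096,0,0],[0,0,10.3,10.3,0.096,0,0],[0,0,10.3,10.3,0.096,0,0],[0,0,10.3,10.3,0.096,0,0]]'; python3 look.py k6; python3 back.py k6 1
```

```text
time_s: 15.62
tcp_pos: [443.3, -46.3, 317.4]
orientation: [0.381, 0.921, 0.077, 0.033]
wrist_force: [0.2, -0.5, -3.3]
finger_gap: 0.136
gripper_force: 60.0
[-0.8255, 0.1137, 0.2697, 2.0301, 0.6975, 1.4033, -2.2212] [443.3 -46.3 317.4] [0.3813 0.9206 0.0775 0.0332] [ 0.2 -0.5 -3.3] 15.625
12 [17.857, -26.881, -11.653, 0.062, 0.027, -0.066] err [0. 0.] marg [2.12 0.42 1.18 0.54 1.02 0.49 0.71] v [0.06 0.12 0.2  0.27 0.52 0.29 0.63]
[-0.77  0.25  0.03  1.64 -0.01  1.25 -1.3 ] tcp [445. 346. 300.] lip [330. 419. 256.] tilt nan head -32.0 W [445. 346. 659.]
6 [0.0, -0.0, 20.833, -0.0, -0.0, 0.0] err [0. 0.] marg [2.18 0.55 1.41 0.73 1.02 0.64 1.56] v [0.01 0.17 0.01 0.24 0.   0.36 0.  ]
[-0.77  0.35  0.02  1.81 -0.01  0.98 -1.3 ] tcp [445. 346. 175.] lip [330. 419. 131.] tilt 0.0 head -32.0 W [445. 346. 534.]pour.py:20: RuntimeWarning: invalid value encountered in arccos
  return 'tcp',P.round(),'lip',lip.round(),'tilt',np.degrees(np.arccos(pz[2])).round(),'head',np.degrees(np.arctan2(*(X.apply([1,0,0])[[1,0]]*[1,1]))).round()-90,'W',pts(q)[1].round()
```

```bash
python3 jog.py '[[0,17.9,-26.9,-11.7,0.062,0.027,-0.066],[0,17.9,-26.9,-11.7,0.062,0.027,-0.066],[0,17.9,-26.9,-11.7,0.062,0.027,-0.066],[0,17.9,-26.9,-11.7,0.062,0.027,-0.066],[0,17.9,-26.9,-11.7,0.062,0.027,-0.066],[0,17.9,-26.9,-11.7,0.062,0.027,-0.066],[0,17.9,-26.9,-11.7,0.062,0.027,-0.066],[0,17.9,-26.9,-11.7,0.062,0.027,-0.066],[0,17.9,-26.9,-11.7,0.062,0.027,-0.066],[0,17.9,-26.9,-11.7,0.062,0.027,-0.066],[0,17.9,-26.9,-11.7,0.062,0.027,-0.066],[0,17.9,-26.9,-11.7,0.062,0.027,-0.066],[0,0,0,0,0,0,0]]' ; python3 jog.py '[[0,17.9,-26.9,-11.7,0.062,0.027,-0.066],[0,17.9,-26.9,-11.7,0.062,0.027,-0.066],[0,17.9,-26.9,-11.7,0.062,0.027,-0.066],[0,17.9,-26.9,-11.7,0.062,0.027,-0.066],[0,17.9,-26.9,-11.7,0.062,0.027,-0.066],[0,17.9,-26.9,-11.7,0.062,0.027,-0.066],[0,17.9,-26.9,-11.7,0.062,0.027,-0.066],[0,17.9,-26.9,-11.7,0.062,0.027,-0.066],[0,17.9,-26.9,-11.7,0.062,0.027,-0.066],[0,17.9,-26.9,-11.7,0.062,0.027,-0.066],[0,17.9,-26.9,-11.7,0.062,0.027,-0.066],[0,17.9,-26.9,-11.7,0.062,0.027,-0.066]]' | head -0; python3 -c "
from workcell import env, eyes, job
s=env.sense();print(s['time_s'],s['tcp_pos'],s['orientation'],s['joints'])"
```

```text
17.175 [445.04092613 347.69573828 298.79858796] [-6.71397734e-04  8.76064002e-01  4.82179934e-01 -3.73151546e-03] [-0.77214497  0.25609671  0.03152766  1.63511055 -0.01161831  1.25746195
 -1.30250338]Traceback (most recent call last):
  File "jog.py", line 5, in <module>
    connect(sys.argv[1:4])
    ~~~~~~~^^^^^^^^^^^^^^^
ValueError: 1 to 12 rows of numbers within range
Exception ignored on flushing sys.stdout:
BrokenPipeError: [Errno 32] Broken pipe
```

```bash
python3 look.py k7; python3 - <<'E'
from h import *
import pickle
T=eyes.calibration("top");b=eyes.capture("top");cv2.imwrite('pics/k7t.png',b);sd=eyes.capture("side");cv2.imwrite('pics/k7s.png',sd)
h=cv2.cvtColor(b,cv2.COLOR_BGR2HSV);i0=cv2.imread('pics/top0.png')
C=np.array([[-67,-92],[67,-92],[67,92],[-67,92]]);c,s=np.cos(.084),np.sin(.084)
q=proj(T,np.c_[433.6+c*C[:,0]-s*C[:,1],28.7+s*C[:,0]+c*C[:,1],np.full(4,6)])
m=np.zeros(b.shape[:2],np.uint8);cv2.fillPoly(m,[q.astype(int)],1)
d=((i0.astype(int).sum(2)-b.astype(int).sum(2)>150)&(m>0)).astype(np.uint8)
k,l,st,ce=cv2.connectedComponentsWithStats(d)
for i in range(1,k):
    if st[i,4]>8: print(st[i].tolist(),atz(T,[ce[i]],28).round(),b[int(ce[i][1]),int(ce[i][0])])
# bystanders / rest: change elsewhere
cv2.imwrite('pics/k7c.png',np.hstack([cv2.resize(b[120:270,140:350],(460,330),interpolation=cv2.INTER_CUBIC),cv2.resize(sd[110:275,200:360],(320,330),interpolation=cv2.INTER_CUBIC)]))
E
```

```text
[-0.7721, 0.2561, 0.0315, 1.6351, -0.0116, 1.2575, -1.3025] [445.  347.7 298.8] [-7.000e-04  8.761e-01  4.822e-01 -3.700e-03] [ 0.9 -0.6 -3.6] 17.175
[274, 194, 10, 16, 109] [[438. 109.  28.]] [ 57  74 103]
[278, 211, 8, 8, 53] [[403.  98.  28.]] [ 60  81 127]
```

```bash
python3 - <<'E'
from h import *
import pickle
s1,c1=pickle.load(open('k1.pkl','rb'));s7,c7=pickle.load(open('k7.pkl','rb'))
# expected pixels of pocket features in tool frame; report edges in both
def G(n): return cv2.Canny(cv2.imread(f'pics/{n}.png'),40,100).astype(np.float32)
from scipy.spatial.transform import Rotation as R
Rt=R.from_quat(np.roll(s1['orientation'],-1)).as_matrix()
def tool2px(P): # pocket coords -> tool: x_t=y_p..., nominal
    P=np.array(P,float); t=np.c_[P[:,1],P[:,0]+6,-(P[:,2]-134)]
    return proj(c1,s1['tcp_pos']+t@Rt.T)
F_={'lip+':(-142,55,90),'lip-':(-142,-55,90),'rim+back':(-12,55,90),'rim-back':(-12,-55,90),'tab+':(-12,30,172),'floorfront+':(-60,45,10),'sh+':(0,55,128)}
q=tool2px(list(F_.values()));print(dict(zip(F_,q.round().tolist())))
g1,g7=[cv2.GaussianBlur(G(n),(0,0),1.5) for n in('k1','k7')]
for k,a in zip(F_,q):
    x,y=a.astype(int)
    if not(30<x<610 and 30<y<370):continue
    t=g1[y-18:y+18,x-18:x+18];r=cv2.matchTemplate(g7[y-30:y+30,x-30:x+30],t,cv2.TM_CCOEFF_NORMED);_,v,_,l=cv2.minMaxLoc(r);print(k,round(v,2),l[0]-12,l[1]-12)
E
```

```text
{'lip+': [112.0, 145.0], 'lip-': [138.0, 293.0], 'rim+back': [310.0, 145.0], 'rim-back': [312.0, 294.0], 'tab+': [305.0, 225.0], 'floorfront+': [260.0, 147.0], 'sh+': [330.0, 152.0]}
lip+ 0.43 0 0
lip- 0.37 -12 0
rim+back 0.51 0 -2
rim-back 0.98 0 0
tab+ 0.58 0 0
floorfront+ 0.84 0 -2
sh+ 0.44 1 0
```

View pics/k7c.png

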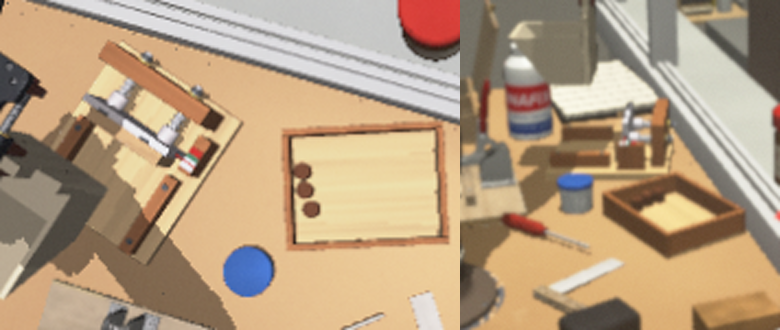

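```bash
python3 jog.py '[[0,-1,0,15,0,0,0],[0,-1.3,0,20,0,0,0],[0,0,0,20,0,0,0],[0,0,0,20,0,0,0],[0,0,0,16,0,0,0],[0,0,0,10,0,0,0],[0,0,0,5,0,0,0],[0,0,0,0,0,0,0]]'; python3 look.py k8; python3 jog.py '[[0,0,0,4,0,0,0],[0,0,0,4,0,0,0],[0,0,0,4,0,0,0],[0,0,0,4,0,0,0],[0,0,0,4,0,0,0],[0,0,0,2,0,0,0],[0,0,0,0,0,0,0]]'; python3 look.py k9
```

```text
time_s: 18.32
tcp_pos: [444.9, 346.2, 193.8]
orientation: [-0.001, 0.876, 0.481, -0.001]
wrist_force: [-0.5, 0.3, -3.7]
finger_gap: 0.133
gripper_force: 60.0
[-0.7658, 0.3352, 0.0253, 1.7823, -0.012, 1.0267, -1.3019] [444.9 346.2 193.8] [-6.000e-04  8.765e-01  4.814e-01 -1.400e-03] [-0.5  0.3 -3.7] 18.325
time_s: 19.25
tcp_pos: [444.7, 346.2, 171.6]
orientation: [-0.001, 0.876, 0.481, -0.002]
wrist_force: [0.2, 0.7, -3.2]
finger_gap: 0.134
gripper_force: 60.0
[-0.7647, 0.3581, 0.0238, 1.8066, -0.0125, 0.9796, -1.3015] [444.7 346.2 171.6] [-7.000e-04  8.765e-01  4.815e-01 -1.500e-03] [ 0.2  0.7 -3.2] 19.25
```

```bash
python3 jog.py '[[0,0,0,4,0,0,0],[0,0,0,4,0,0,0],[0,0,0,4,0,0,0],[0,0,0,2,0,0,0],[0,0,0,0,0,0,0],[0,0,0,0,0,0,0]]';python3 jog.py '[[0,0,0,2,0,0,0],[0,0,0,1,0,0,0],[0,0,0,0,0,0,0],[0,0,0,0,0,0,0]]'; python3 jog.py '[[0,0,0,1,0,0,0],[0,0,0,1,0,0,0],[0,0,0,0,0,0,0],[0,0,0,0,0,0,0]]'
```

```text
time_s: 20.05
tcp_pos: [444.8, 346.3, 157.9]
orientation: [-0.001, 0.876, 0.481, -0.001]
wrist_force: [0.3, -0.1, -3.9]
finger_gap: 0.133
gripper_force: 60.0
time_s: 20.55
tcp_pos: [444.8, 346.3, 154.8]
orientation: [-0.001, 0.876, 0.481, -0.001]
wrist_force: [0.9, -0.6, -3.6]
finger_gap: 0.134
gripper_force: 60.0
time_s: 21.05
tcp_pos: [444.8, 346.2, 152.8]
orientation: [-0.001, 0.876, 0.481, -0.001]
wrist_force: [-0.1, -0.2, -3.8]
finger_gap: 0.133
gripper_force: 60.0
```

```bash
python3 jog.py '[[0,0,4,0,0,0,0],[0,0,5,0,0,0,0],[0,0,5,0,0,0,0],[0,0,5,0,0,0,0],[0,0,4,0,0,0,0],[0,0,3,0,0,0,0],[0,0,2,0,0,0,0],[0,0,0,0,0,0,0],[0,0,0,0,0,0,0]]'; python3 jog.py '[[0,0,2,0,0,0,0],[0,0,1,0,0,0,0],[0,0,0,0,0,0,0],[0,0,0,0,0,0,0]]';  python3 jog.py '[[0,0,1,0,0,0,0],[0,0,1,0,0,0,0],[0,0,0,0,0,0,0],[0,0,0,0,0,0,0]]'
```

```text
time_s: 22.18
tcp_pos: [468.2, 331.3, 152.7]
orientation: [-0.001, 0.876, 0.482, -0.001]
wrist_force: [0.4, 0.7, -2.7]
finger_gap: 0.135
gripper_force: 60.0
time_s: 22.68
tcp_pos: [470.9, 329.6, 152.7]
orientation: [-0.001, 0.876, 0.481, -0.001]
wrist_force: [-0.1, -0.0, -2.5]
finger_gap: 0.134
gripper_force: 60.0
time_s: 23.18
tcp_pos: [472.6, 328.5, 152.7]
orientation: [-0.001, 0.876, 0.481, -0.001]
wrist_force: [0.5, -0.4, -2.7]
finger_gap: 0.134
gripper_force: 60.0
```

```bash
for i in 1 ; do python3 jog.py '[[0,0,1,0,0,0,0],[0,0,1,0,0,0,0],[0,0,0,0,0,0,0],[0,0,0,0,0,0,0]]'; done; python3 jog.py '[[0,0,1,0,0,0,0],[0,0,1,0,0,0,0],[0,0,0,0,0,0,0],[0,0,0,0,0,0,0]]';python3 jog.py '[[0,0,1,0,0,0,0],[0,0,1,0,0,0,0],[0,0,0,0,0,0,0],[0,0,0,0,0,0,0]]'
```

```text
time_s: 23.68
tcp_pos: [473.7, 327.9, 152.7]
orientation: [-0.001, 0.876, 0.482, -0.002]
wrist_force: [-2.0, 2.8, -2.7]
finger_gap: 0.134
gripper_force: 60.0
time_s: 24.18
tcp_pos: [475.4, 326.8, 152.7]
orientation: [-0.001, 0.876, 0.482, -0.002]
wrist_force: [-4.5, 2.0, -1.2]
finger_gap: 0.131
gripper_force: 60.0
time_s: 24.68
tcp_pos: [476.7, 326.0, 152.7]
orientation: [-0.001, 0.876, 0.482, -0.002]
wrist_force: [-6.0, 3.7, -0.4]
finger_gap: 0.134
gripper_force: 60.0
```

```bash
python3 jog.py '[[0,0,1,0,0,0,0],[0,0,1,0,0,0,0],[0,0,0,0,0,0,0],[0,0,0,0,0,0,0]]'; python3 jog.py '[[0,0,1,0,0,0,0],[0,0,1,0,0,0,0],[0,0,0,0,0,0,0],[0,0,0,0,0,0,0]]'; python3 - <<'E'
from h import *
import time
T=eyes.calibration("top");u=np.array([.846,-.533])
f=[]
for k in range(6):
    b=eyes.capture("top");s=env.sense();f.append(s['wrist_force'])
print(np.mean(f,0),np.mean(f,0)[:2]@u,s['tcp_pos'],s['torque'])
cv2.imwrite('pics/e1t.png',b);i0=cv2.imread('pics/top0.png')
# pointer scale region in top0: crop (255,235)/3
for n,i in(('0',i0),('1',b)):
    r=cv2.cvtColor(i[180:206,212:244],cv2.COLOR_BGR2HSV);
    print(n)
    for y in range(26):print(''.join('R' if (h<8 or h>172) and s_>150 and v>110 else 'G' if 40<h<95 and s_>60 else 'W' if s_<50 and v>150 else '.' for h,s_,v in r[y]))
E
```

```text
time_s: 25.18
tcp_pos: [477.9, 325.3, 152.7]
orientation: [-0.002, 0.876, 0.482, -0.002]
wrist_force: [-7.0, 2.7, 0.0]
finger_gap: 0.13
gripper_force: 60.0
time_s: 25.68
tcp_pos: [479.2, 324.5, 152.7]
orientation: [-0.002, 0.876, 0.482, -0.002]
wrist_force: [-6.8, 4.3, -0.2]
finger_gap: 0.131
gripper_force: 60.0
[-8.16416736  4.06660567  0.12099127] -9.074386403273976 [479.17850937 324.47326078 152.65986652] [ 1.18260244  2.45546658 -0.07500603]
0
WWWWWWWWW.......................
WWWWWWWWW.......................
WWWWWWWW........................
.WWWWWW.........................
W.WWWW..........................
WW..............................
WWWW............R...............
WWWWW..........RRR..............
WWWWW..........RRRRR............
.WWWW..........RRRRRR...........
..WW....R.....G..RRRR...........
............WWGG..RR............
.............WW.GG..............
...........W..WWWG..............
..........WWWW.WWW..............
...........WWWW.................
............WWWW................
.............WWW................
................................
.....................
[... 369 characters left out ...]
.......
WWWWWWW.........................
.WWWWWW.........................
..WWWW.........RRR..............
...WWW....R....RRRRR............
...............RRRRRR...........
.................RRRR...........
............W.....RR............
...........WWWW.................
..........WWWWWW................
..........WWWWWWW...............
..........WWWWWWW...............
............WWWWW...............
.............WWW................
................................
................................
................................
................................
................................
................................
................................
................................
```

```bash
python3 jog.py '[[0,0,1,0,0,0,0],[0,0,1,0,0,0,0],[0,0,0,0,0,0,0],[0,0,0,0,0,0,0],[0,0,0,0,0,0,0]]'; python3 - <<'E'
from h import *
u=np.array([.846,-.533]);f=[]
for k in range(12):
    b=eyes.capture("top");s=env.sense();f.append(s['wrist_force'])
f=np.array(f);print(f.mean(0),f[:,:2].mean(0)@u,f[:,:2].mean(0)@[.533,.846],s['tcp_pos'],s['orientation'],np.abs(s['dq']).max(),s['time_s'])
# fence shift vs earlier frames: phase correlation over the fence plate/pointer region
g=lambda i:cv2.cvtColor(i,cv2.COLOR_BGR2GRAY).astype(np.float32)
i0=g(cv2.imread('pics/k5t.png'));i1=g(b);iB=g(cv2.imread('pics/top0.png'))
for (y0,y1,x0,x1) in((158,192,176,226),(184,200,212,226)):
    t=cv2.resize(iB[y0:y1,x0:x1],None,fx=4,fy=4,interpolation=cv2.INTER_CUBIC);w=cv2.resize(i1[y0-8:y1+8,x0-8:x1+8],None,fx=4,fy=4,interpolation=cv2.INTER_CUBIC)
    _,v,_,l=cv2.minMaxLoc(cv2.matchTemplate(w,t,cv2.TM_CCOEFF_NORMED));print(v,l[0]/4-8,l[1]/4-8)
T=eyes.calibration("top");P=np.array([[500,300,100.]]);
for d in(5,8,11):print(d,proj(T,P+np.array([[u[0]*d,u[1]*d,0]]))-proj(T,P))
E
```

```text
time_s: 26.6
tcp_pos: [480.4, 323.7, 152.6]
orientation: [-0.002, 0.876, 0.482, -0.003]
wrist_force: [-9.0, 4.5, 0.5]
finger_gap: 0.134
gripper_force: 60.0
[-9.15488185  5.02498482  0.72815774] -10.423346958295264 -0.628414867559384 [480.38580013 323.73868084 152.61818762] [-0.0021384   0.87610199  0.48211414 -0.0025857 ] 0.0017624703344057433 27.2
0.2723853588104248 2.0 -2.0
0.7536514401435852 1.75 -2.0
5 [[ 1.07664369 -1.61022722]]
8 [[ 1.72283081 -2.57627806]]
11 [[ 2.36916504 -3.54225964]]
```

```bash
python3 -c "
from workcell import env, eyes, job
print(job.hand_in())"
```

```text
the job is handed in; nothing more can be done
None
```

The job is handed in, with no verdict returned: the last top view before the jig showed all three plugs in the tray, and the gripped pocket stands on the jig pressed into the fence at about 10.4 N, roughly 7.6 mm, inside the green band (reckoned from the measured push and the top camera).

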